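# Pile the spotting tiles and hold the sprung guard rod out

## Task

Pile the two spotting tiles squarely on the carrier's black pad, the white tile first and the blue one on top of it with all edges flush, setting each down without dropping it. Then take the orange tab of the sprung guard rod, pull the rod out of its tube across the front of the pile until the rod's red length band sits at the tube mouth, and finish holding it there: do not let go, as a partner will then fit the lock. Leave the bottle, the cup, the yellow cap and the red spatula where they are.

Things in the scene. Friction and masses are not known exactly. Their poses are not given: they have to be found in the camera images.
- white_tile: white glazed spotting tile, a flat block 85 (x) x 55 (y) x 16 mm (z) with twelve round pale grey well marks on top, about 160 g, lying flat on the bench at the start; origin at the centre of its underside; the marks are flat, so it piles as a plain block
- blue_tile: blue spotting tile with white well marks, of the same size, weight and axes; origin at the centre of its underside
- carrier: tile carrier fixed to the bench, place and yaw vary: grey plate 10 mm thick, x -100 to +60, y -100 to +230 mm in its frame; origin on the bench under the middle of the black pad; piled tiles' long sides lie along its x (either way round). At its front (-x) the guard rod and tube lie level along y, axis at x -75 mm, 35 mm above the bench
- pad_top (a point): centre of the top of the black rubber pad, 85 (carrier x) x 55 (carrier y) mm, the size of a tile; its top is 20 mm above the bench and 10 mm above the base plate, so the pile's finished top is at 52 mm
- rod (a joint): how far the guard rod is pulled out of its tube (m), along the carrier's -y; 0 = fully in, where its spring keeps it; end stop at 0.12. The red band's middle is at the tube mouth at 0.095. The spring pulls back with 3.5 N at 0 plus 70 N/m, about 10 N at the band; if let go, the rod slides back in
- tab_grip (a point): grip point on the orange upright tab at the rod's end, on its centre line 73 mm above the bench. The tab is 26 (carrier x) x 10 (carrier y) mm, 24 to 90 mm above the bench, and moves with the rod: with the rod in it stands at carrier x -75, y +50 mm. Rod (12 mm thick) and tube stay below 46 mm, so pinch the tab from above, fingers either side in y
- tube_mouth (a point): centre of the tube's mouth (its end facing carrier -y) on the rod's axis, where the red band has to come. The fixed black tube, 18 mm thick with a white 22 mm collar at the mouth, runs from carrier y +75 to +215 mm
- band (a point): middle of the red band, 10 mm wide, round the rod, 120 mm from the tab's centre; hidden 95 mm inside the tube while the rod is in
- reagent_bottle: bystander: white bottle with an orange label, 60 mm across, 130 mm tall; origin at the centre of its underside
- cup: bystander: clear plastic cup, 66 mm across the rim, 75 mm tall; origin at the centre of its underside
- yellow_cap: bystander: yellow screw cap lying flat, 48 mm across, 13 mm high; origin at the centre of its underside
- spatula: bystander: red plastic spatula lying along its x, about 143 mm long, 5 mm thick; origin under the middle of its handle
Things that resemble listed ones, but are neither listed nor needed, are in the scene too. What is shaped like the blue_tile but green or purple is not meant. What is shaped like the white_tile but pink is not meant.

How it is judged:
By the outcome, as a careful person would: the job done as asked, in the order asked, and still so for the second after the job is handed in, while the arm keeps its last pose, push and grip.
It also fails if it takes over 72 s, if anything falls off the work surface, if the arm or the gripper's body presses on something with over 40 N, if the wrist force passes 120 N, or if a joint passes its speed limit or range.

## Robot

A 6-joint arm with a two-finger parallel gripper is mounted at the origin on the work surface. World frame = base frame: x ahead of the robot, y to its left, z up, the work surface at z = 0. Lengths are in m, angles in rad, forces in N, time in s.
With the tool pointing down it reaches from about 0.35 to 0.85 m from the base axis. Payload 8.1 kg.
Tool frame: the origin (TCP) lies between the finger pads; the fingertips stand 14 mm ahead of it and the grasp point (between the pads) lies 5 mm behind it; z points along the fingers, y is the direction in which the jaws open and shut (so a half turn about z gives the same grasp; the last joint's range is limited). The gripper opens to 93 mm and grips with 3 to 60 N. Pads are 15 mm wide; open, the fingers measure 128 mm over their backs; the gripper's body (75 mm by 188 mm) begins 65 mm behind the grasp point.
Start: joints at [1.125, 0.13, 1.488, -0, 1.523, -0.085], TCP at [0.212, 0.561, 0.233] pointing down, gripper open.
Joint ranges: [-2.96, 2.96], [-0.89, 2.26], [0.02, 2.5], [-1.34, 4.48], [0, 2.73], [-2.66, 2.66]. Speed limits (rad/s): [2.39, 2.39, 2.79, 3.14, 3.14, 3.14].

## Interface

Orientations are given as a rotation vector (axis times angle).
In Python, from plant import robot gives the robot as it stands.
- The arm moves only by the tool step_arm, never from a script. Its argument "targets" is a list of rows, each an object of numbers: "tx", "ty", "tz": the shift along the tool's x, y, z in mm; "ax", "ay", "az": the turn, a rotation vector about the tool's x, y, z in rad; "grip": the closure in counts, from 0 (fully open) to 255 (shut). In form: [{"tx": .., "ty": .., "tz": .., "ax": .., "ay": .., "az": .., "grip": ..}, ...]. A call has 1 to 20 rows; each row shifts and turns the commanded pose from where the row before left it, along the tool's axes as they then stand; what a row does not reach is not made up. A row lasts 1/10 s, in which the tool goes at most 50 mm and 8.59 degrees, less where a joint would pass 70% of its speed; a pose out of reach is approached as far as the arm can. A call with a gripper value outside its range is refused whole. The fingers move at their own pace and stop on an object; "squeeze" is the grip in N (left out, the last holds). Time passes only in rows, so rows that do not move let the fingers close. It gives the time, the measured TCP pose, the force and the opening at its end, in the units of the state.
- robot.read_state(): the state, without advancing time (a new reading comes with each control period).
- robot.read_camera(name): name is "side" or "top"; returns a dict with "frame" (400x640x3 uint8, blue, green, red), "fx", "fy", "cx", "cy" (pixels), "R" (3x3) and "t" (3): a world point X has camera coordinates R X + t. Camera axes: x right, y down, z forward; pixel columns grow to the right and rows downward; lengths in m; the calibration is good to about 2 mm. A picture is of the moment at which its call begins. There is no depth.
- robot.close_job(): hands the job in, once; it reports no verdict.
The state is a dict: "t": time; "q": joint angles; "dq": joint speeds; "joint_torque": joint torques, N m; "tool_pos": TCP position; "orientation": TCP orientation; "force": force on the tool from outside, world axes, zero at the start; "wrist_torque": the same for the moment, N m; "opening": finger opening in m.
Only numpy, scipy, OpenCV 4.12 (cv2) and the standard library are available. Lean on these libraries where they do the work, as an engineer would, in place of code of your own. Each camera call takes 0.05 s, during which the arm holds its last target.

## Working session

There is one attempt and no reset: what is moved stays moved. The work goes in short steps, Python scripts to look and compute and a tool call to move; the robot and the scene stay as the last step left them, time stands still between calls to the robot, and variables do not carry over. Pictures are saved under pics/ and viewed, and the job is handed in when it is done.

Besides the shell and the picture viewer there is one more tool, called after "Call:" as name(argument=value, ...), one argument or row to a line, values as JSON. step_arm: Moves the arm, as the interface text tells. Its arguments: {"type":"object","properties":{"targets":{"type":"array"},"squeeze":{"type":"number"}},"required":["targets"]}

```bash
ls; mkdir -p pics; python3 - <<'E'
from plant import robot
import cv2
for n in("side","top"):
    c=robot.read_camera(n); cv2.imwrite(f"pics/{n}0.png",c["frame"]); print(n,c["fx"],c["fy"],c["cx"],c["cy"],c["R"],c["t"])
print(robot.read_state())
E
```

```text
pics
side 386.49985687181606 386.49985687181606 323.0793781209266 198.95268106173432 [[ 0.94425099 -0.32873236  0.01803033]
 [-0.22154418 -0.67496585 -0.70380344]
 [ 0.24353283  0.66057258 -0.71016592]] [-0.5335893   0.20193782  1.16033119]
top 397.43601382122364 397.43601382122364 312.262553685263 200.04828791329416 [[ 0.00337814 -0.999841    0.01750896]
 [-0.98557677 -0.00629139 -0.16911196]
 [ 0.16919523 -0.01668514 -0.98544131]] [0.00703726 0.58121949 1.12417387]
{'t': 0.1, 'q': array([ 1.12462056e+00,  1.31102852e-01,  1.48919388e+00, -2.46916878e-05,
        1.52303757e+00, -8.54209595e-02]), 'dq': array([-0.00188458, -0.00105639, -0.00079936,  0.00024092, -0.00063404,
       -0.00083106]), 'joint_torque': array([ 8.05233176e-04, -5.61338675e+01, -4.93096232e+01,  7.70278741e-02,
        2.91391695e-02, -9.82724873e-05]), 'tool_pos': array([0.21156342, 0.56090999, 0.23166917]), 'orientation': array([-5.63524588e-01, -3.09019621e+00,  2.64952095e-03]), 'force': array([ 0.40873873,  0.52247023, -0.2434411 ]), 'wrist_torque': array([ 0.01108096,  0.01748909, -0.00422895]), 'opening': 0.09280777863599723}
```

View pics/side0.png

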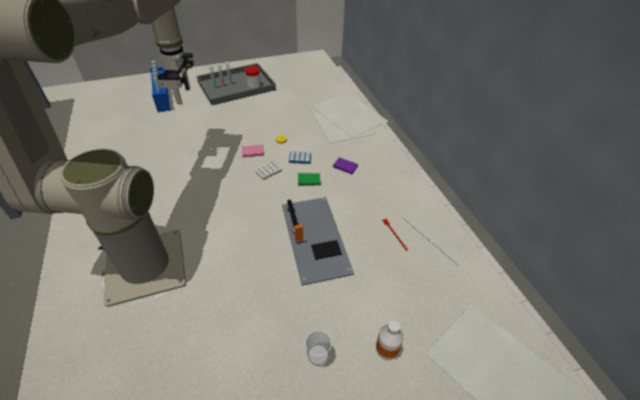

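View pics/top0.png

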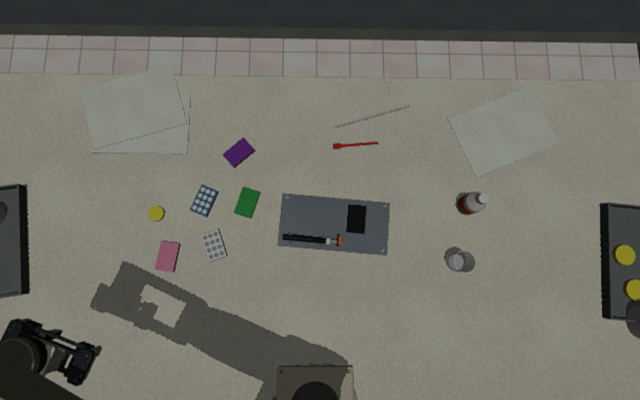

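The side view shows the white tile near (268,170), the blue near (300,157) and the pad near (326,249). In the top view they are at (214,245), (204,200) and (356,219), with the orange tab at (340,240). Next I'll enlarge both.

```bash
python3 - <<'E'
import cv2
t=cv2.imread("pics/top0.png"); s=cv2.imread("pics/side0.png")
def crop(im,x,y,w,h,k,n):
    c=cv2.resize(im[y:y+h,x:x+w],None,fx=k,fy=k,interpolation=cv2.INTER_CUBIC)
    for i in range(0,w,10): cv2.putText(c,str(x+i),(i*k,8),0,.3,(0,0,255),1); cv2.line(c,(i*k,10),(i*k,14),(0,0,255),1)
    for i in range(0,h,10): cv2.putText(c,str(y+i),(0,i*k+4),0,.3,(0,0,255),1); cv2.line(c,(20,i*k),(24,i*k),(0,0,255),1)
    cv2.imwrite(n,c)
crop(t,145,175,80,60*1+30,6,"pics/c1.png") if 0 else crop(t,180,175,70,95,6,"pics/c1.png")
crop(t,270,185,130,75,6,"pics/c2.png")
crop(s,240,140,90,50,8,"pics/c3.png")
crop(s,270,190,90,95,6,"pics/c4.png")
E
```

```text
(no output)
```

View pics/c1.png

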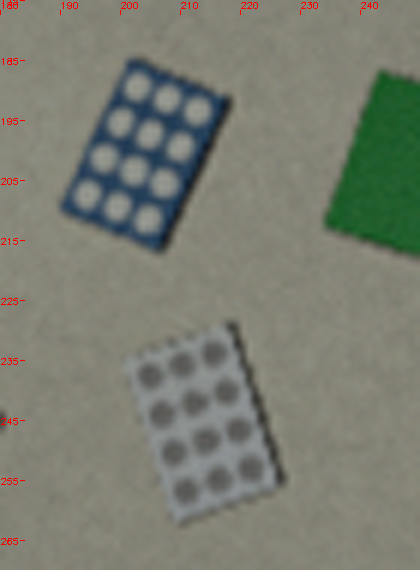

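View pics/c2.png

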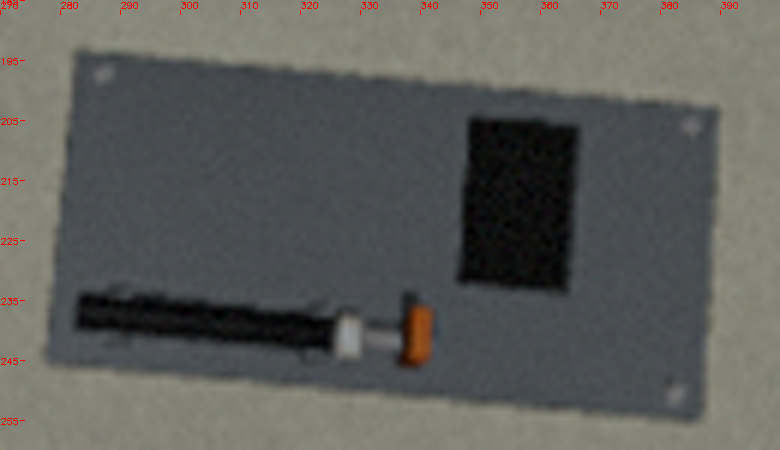

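View pics/c3.png

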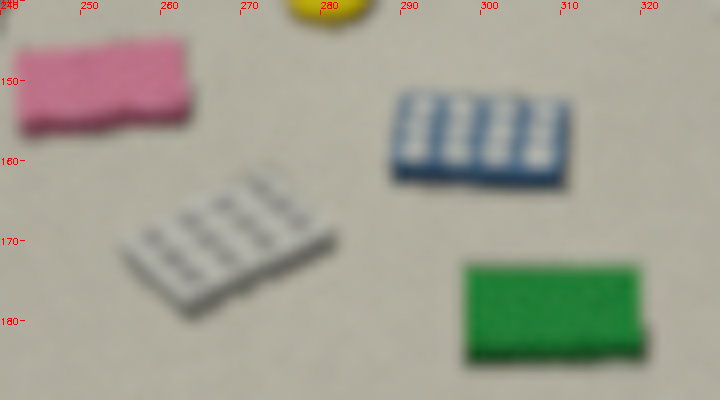

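View pics/c4.png

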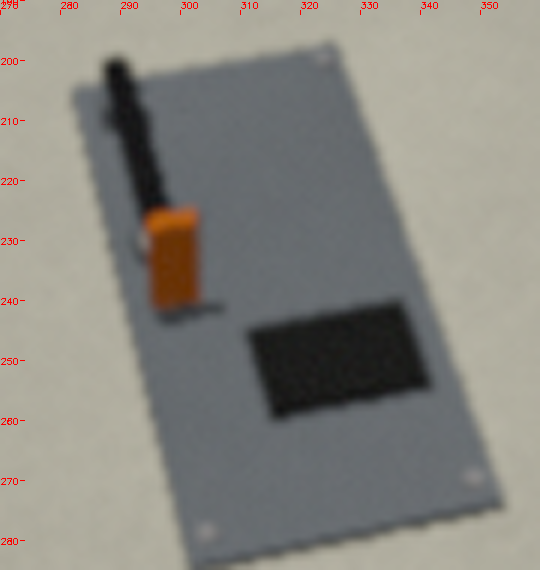

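```bash
cat > h.py <<'E'
import numpy as np
from scipy.optimize import least_squares
TOP=dict(f=397.43601382122364,cx=312.262553685263,cy=200.04828791329416,R=np.array([[ 0.00337814,-0.999841,0.01750896],[-0.98557677,-0.00629139,-0.16911196],[0.16919523,-0.01668514,-0.98544131]]),t=np.array([0.00703726,0.58121949,1.12417387]))
SIDE=dict(f=386.49985687181606,cx=323.0793781209266,cy=198.95268106173432,R=np.array([[ 0.94425099,-0.32873236,0.01803033],[-0.22154418,-0.67496585,-0.70380344],[0.24353283,0.66057258,-0.71016592]]),t=np.array([-0.5335893,0.20193782,1.16033119]))
def px(p,k,x0,y0): return (np.array(p,float)+.5)/k-.5+[x0,y0]
def proj(c,X):
    Y=np.atleast_2d(X)@c['R'].T+c['t']; return Y[:,:2]/Y[:,2:]*c['f']+[c['cx'],c['cy']]
def atz(c,p,z):
    p=np.atleast_2d(p); d=np.c_[(p-[c['cx'],c['cy']])/c['f'],np.ones(len(p))]@c['R']; o=-c['R'].T@c['t']
    s=(z-o[2])/d[:,2]; return o+d*s[:,None]
def tri(pt,ps):
    return least_squares(lambda X:np.r_[proj(TOP,X)[0]-pt,proj(SIDE,X)[0]-ps],[.5,.2,.02])
def rectfit(P,L,W): # points in order, returns centre, yaw of first side direction
    return P.mean(0)
E
cat > m1.py <<'E'
from h import *
W={}
blue=[(138,87),(168,98),(198,110),(121,123),(150,135),(180,147),(105,157),(134,171),(164,183),(88,194),(117,207),(148,219)]
white=[(150,376),(181,364),(215,352),(162,414),(195,402),(227,391),(174,452),(207,440),(239,429),(186,490),(219,479),(251,468)]
cs=dict(blue=[(400,93),(568,100),(563,178),(393,165)],white=[(262,172),(333,237),(192,310),(123,248)])
for n,w in(("blue",blue),("white",white)):
    P=px(w,6,180,175); Q=px(cs[n],8,240,140)
    A=atz(TOP,P,.016)[:,:2]; i=np.repeat(range(4),3); 
    u=A[i==3].mean(0)-A[i==0].mean(0)
    print(n,"centre",A.mean(0),"yaw long",np.degrees(np.arctan2(u[1],u[0])),np.linalg.norm(u))
    B=atz(SIDE,Q,.016)[:,:2]; print(" side",B.mean(0),[ (round(np.linalg.norm(B[k]-B[k-1])*1e3,1), round(np.degrees(np.arctan2(*(B[k]-B[k-1])[::-1])),1)) for k in range(4)])
    r=tri(P.mean(0),Q.mean(0)); print(" tri",r.x,r.fun)
Pt=px([(470,118),(578,126),(567,291),(458,282)],6,270,185);Ps=px([(402,302),(431,388),(275,419),(247,332)],6,270,190)
for nm,pt,ps in(("pad",Pt,Ps),("plate",px([(78,52),(718,107),(700,420),(47,365)],6,270,185),px([(335,42),(503,507),(190,570),(72,92)],6,270,190))):
    X=np.array([tri(a,b).x for a,b in zip(pt,ps)]); print(nm,X.round(4),X.mean(0))
    z=.02 if nm=="pad" else .01
    for c,p in((TOP,pt),(SIDE,ps)):
        B=atz(c,p,z)[:,:2]; print(B.mean(0),[ (round(np.linalg.norm(B[k]-B[k-1])*1e3,1), round(np.degrees(np.arctan2(*(B[k]-B[k-1])[::-1])),1)) for k in range(4)])
E
python3 m1.py
```

```text
blue centre [0.58498864 0.33865454] yaw long 157.94125462330175 0.0599256720915824
 side [0.58544778 0.33834458] [(np.float64(55.9), np.float64(70.8)), (np.float64(83.6), np.float64(-21.7)), (np.float64(60.3), np.float64(-110.2)), (np.float64(82.9), np.float64(155.3))]
 tri [0.58525097 0.33883831 0.0152663 ] [ 0.01178795 -0.06599313 -0.08538356  0.01633121]
white centre [0.45029056 0.3034915 ] yaw long -159.94800917282575 0.06017889366905879
 side [0.44928302 0.29837132] [(np.float64(82.6), np.float64(24.4)), (np.float64(60.3), np.float64(-70.4)), (np.float64(80.2), np.float64(-158.4)), (np.float64(56.3), np.float64(111.8))]
 tri [0.45037973 0.30492006 0.00983725] [-0.00998135  0.0658903   0.08403827 -0.01178616]
pad [[ 0.575  -0.0991  0.0166]
 [ 0.5711 -0.1541  0.0135]
 [ 0.4882 -0.1472  0.0136]
 [ 0.4917 -0.0921  0.0163]] [ 0.53150132 -0.12311195  0.01501404]
[ 0.53058854 -0.12238342] [(np.float64(83.2), np.float64(-4.8)), (np.float64(54.7), np.float64(-93.9)), (np.float64(83.6), np.float64(175.1)), (np.float64(54.6), np.float64(85.6))]
[ 0.53044554 -0.12663818] [(np.float64(83.7), np.float64(-4.7)), (np.float64(57.2), np.float64(-95.6)), (np.float64(81.6), np.float64(175.2)), (np.float64(56.9), np.float64(86.4))]
plate [[ 0.6083  0.1     0.0114]
 [ 0.5821 -0.2274  0.0049]
 [ 0.4238 -0.2136  0.0064]
 [ 0.4507  0.113   0.007 ]] [ 0.51622717 -0.05699713  0.00743605]
[ 0.51598729 -0.05658755] [(np.float64(159.4), np.float64(-4.6)), (np.float64(327.6), np.float64(-94.6)), (np.float64(158.9), np.float64(175.1)), (np.float64(326.8), np.float64(85.5))]
[ 0.51576695 -0.05869586] [(np.float64(157.8), np.float64(-3.2)), (np.float64(333.0), np.float64(-95.0)), (np.float64(157.1), np.float64(174.6)), (np.float64(327.0), np.float64(85.1))]
```

The heights come out near 16, 16, 20 and 10 mm, and the plate and pad agree on the carrier: origin (0.531,-0.123), yaw -4.7°. Now I'll plan the move to the white tile.

```bash
cat > plan.py <<'E'
import sys; from h import *; from plant import robot
from scipy.spatial.transform import Rotation as Ro
def plan(x,y,z,jaw):
    s=robot.read_state(); R=Ro.from_rotvec(s['orientation']).as_matrix(); p=s['tool_pos']
    best=None
    for j in (jaw,jaw+180):
        a=np.radians(j); Y=np.array([np.cos(a),np.sin(a),0]); Z=np.array([0,0,-1.]); G=np.c_[np.cross(Y,Z),Y,Z]
        rv=Ro.from_matrix(R.T@G).as_rotvec(); q6=s['q'][5]
        if best is None or abs(q6+rv[2])<abs(best[2]) : best=(G,rv,q6+rv[2])
        print("jaw",j,"turn",rv.round(4),"rows",np.degrees(np.linalg.norm(rv))/8.59,"q6~",round(q6+rv[2],2))
    d=np.array([x,y,z])-p
    for nm,M in(("now",R),):
        print("shift mm tool now",(M.T@d*1e3).round(1))
    a=np.radians(jaw);
    for j in (jaw,jaw+180):
        a=np.radians(j); Y=np.array([np.cos(a),np.sin(a),0]); Z=np.array([0,0,-1.]); G=np.c_[np.cross(Y,Z),Y,Z]
        print("shift mm in goal frame jaw",j,(G.T@d*1e3).round(1))
    print("t",round(s['t'],2),"pos",p.round(4),"q",s['q'].round(3),"F",s['force'].round(1),"open",round(s['opening'],4))
if __name__=="__main__": plan(*map(float,sys.argv[1:]))
E
python3 plan.py .4503 .3035 .1 110.05
```

```text
jaw 110.05 turn [-1.600e-03 -7.000e-04 -7.107e-01] rows 4.740369777714653 q6~ -0.8
jaw 290.05 turn [-9.0000e-04  2.1000e-03  2.4309e+00] rows 16.214244102892255 q6~ 2.35
shift mm tool now [-314.2 -156.3  131.9]
shift mm in goal frame jaw 110.05 [-136.  -323.7  131.7]
shift mm in goal frame jaw 290.05 [136.  323.7 131.7]
t 0.1 pos [0.2116 0.5609 0.2317] q [ 1.125  0.131  1.489 -0.     1.523 -0.085] F [ 0.4  0.5 -0.2] open 0.0928
```

Call:
step_arm(
  targets=[
    {"az": -0.1422, "grip": 60},
    {"az": -0.1422, "grip": 60},
    {"az": -0.1422, "grip": 60},
    {"az": -0.1422, "grip": 60},
    {"az": -0.1422, "grip": 60},
    {"tx": -11.3, "ty": -27, "tz": 11, "grip": 60},
    {"tx": -11.3, "ty": -27, "tz": 11, "grip": 60},
    {"tx": -11.3, "ty": -27, "tz": 11, "grip": 60},
    {"tx": -11.3, "ty": -27, "tz": 11, "grip": 60},
    {"tx": -11.3, "ty": -27, "tz": 11, "grip": 60},
    {"tx": -11.3, "ty": -27, "tz": 11, "grip": 60},
    {"tx": -11.3, "ty": -27, "tz": 11, "grip": 60},
    {"tx": -11.3, "ty": -27, "tz": 11, "grip": 60},
    {"tx": -11.3, "ty": -27, "tz": 11, "grip": 60},
    {"tx": -11.3, "ty": -27, "tz": 11, "grip": 60},
    {"tx": -11.3, "ty": -27, "tz": 11, "grip": 60},
    {"tx": -11.3, "ty": -27, "tz": 11, "grip": 60},
    {"grip": 60},
    {"grip": 60},
  ],
)

```text
schema error: expected keys tx, ty, tz, ax, ay, az, grip
```

```bash
python3 plan.py .4503 .3035 .015 110.05; cat > look.py <<'E'
import sys,cv2
from plant import robot
n,cam,x,y,w,h,k=sys.argv[1],sys.argv[2],*map(int,sys.argv[3:])
im=robot.read_camera(cam)["frame"]
c=cv2.resize(im[y:y+h,x:x+w],None,fx=k,fy=k,interpolation=cv2.INTER_CUBIC)
for i in range(0,w,10): cv2.putText(c,str(x+i),(i*k,8),0,.3,(0,0,255),1)
for i in range(0,h,10): cv2.putText(c,str(y+i),(0,i*k+4),0,.3,(0,0,255),1)
cv2.imwrite(f"pics/{n}.png",c)
E
python3 look.py s1 side 210 110 110 80 7; python3 look.py t1 top 140 170 120 95 6
```

```text
jaw 110.05 turn [-1.600e-03 -7.000e-04 -7.107e-01] rows 4.740369777714653 q6~ -0.8
jaw 290.05 turn [-9.0000e-04  2.1000e-03  2.4309e+00] rows 16.214244102892255 q6~ 2.35
shift mm tool now [-314.3 -156.2  216.9]
shift mm in goal frame jaw 110.05 [-136.  -323.7  216.7]
shift mm in goal frame jaw 290.05 [136.  323.7 216.7]
t 0.1 pos [0.2116 0.5609 0.2317] q [ 1.125  0.131  1.489 -0.     1.523 -0.085] F [ 0.4  0.5 -0.2] open 0.0928
```

View pics/s1.png

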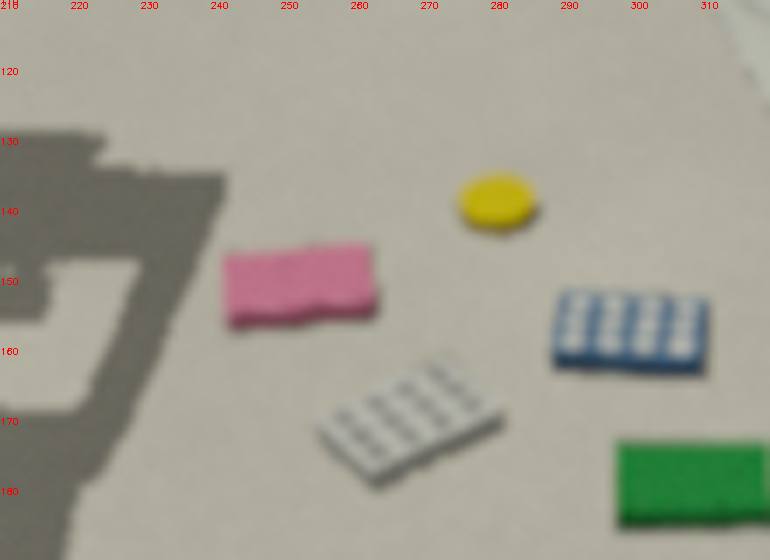

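View pics/t1.png

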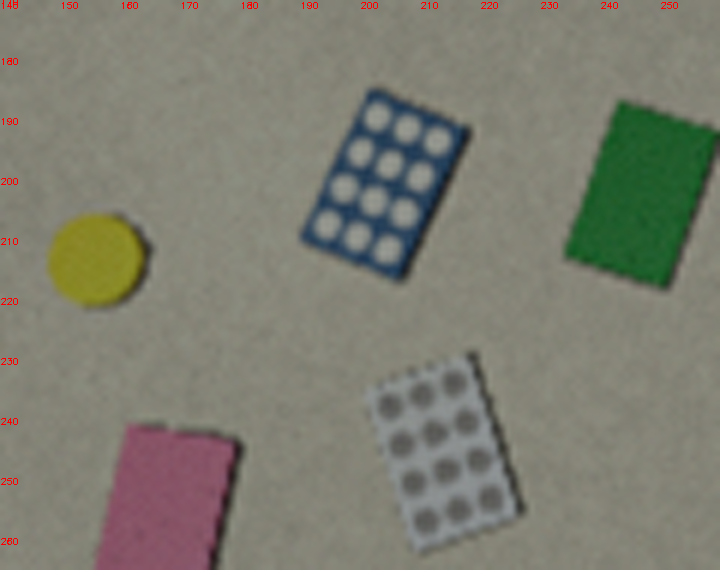

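The call was refused because every row needs all the keys, so the arm hasn't moved and the pictures show the scene unchanged. I'll send it again in full.

Call:
step_arm(
  targets=[
    {"tx": 0, "ty": 0, "tz": 0, "ax": 0, "ay": 0, "az": -0.1422, "grip": 60},
    {"tx": 0, "ty": 0, "tz": 0, "ax": 0, "ay": 0, "az": -0.1422, "grip": 60},
    {"tx": 0, "ty": 0, "tz": 0, "ax": 0, "ay": 0, "az": -0.1422, "grip": 60},
    {"tx": 0, "ty": 0, "tz": 0, "ax": 0, "ay": 0, "az": -0.1422, "grip": 60},
    {"tx": 0, "ty": 0, "tz": 0, "ax": 0, "ay": 0, "az": -0.1422, "grip": 60},
    {"tx": -13.6, "ty": -32.4, "tz": 13, "ax": 0, "ay": 0, "az": 0, "grip": 60},
    {"tx": -13.6, "ty": -32.4, "tz": 13, "ax": 0, "ay": 0, "az": 0, "grip": 60},
    {"tx": -13.6, "ty": -32.4, "tz": 13, "ax": 0, "ay": 0, "az": 0, "grip": 60},
    {"tx": -13.6, "ty": -32.4, "tz": 13, "ax": 0, "ay": 0, "az": 0, "grip": 60},
    {"tx": -13.6, "ty": -32.4, "tz": 13, "ax": 0, "ay": 0, "az": 0, "grip": 60},
    {"tx": -13.6, "ty": -32.4, "tz": 13, "ax": 0, "ay": 0, "az": 0, "grip": 60},
    {"tx": -13.6, "ty": -32.4, "tz": 13, "ax": 0, "ay": 0, "az": 0, "grip": 60},
    {"tx": -13.6, "ty": -32.4, "tz": 13, "ax": 0, "ay": 0, "az": 0, "grip": 60},
    {"tx": -13.6, "ty": -32.4, "tz": 13, "ax": 0, "ay": 0, "az": 0, "grip": 60},
    {"tx": -13.6, "ty": -32.4, "tz": 13, "ax": 0, "ay": 0, "az": 0, "grip": 60},
    {"tx": 0, "ty": 0, "tz": 0, "ax": 0, "ay": 0, "az": 0, "grip": 60},
    {"tx": 0, "ty": 0, "tz": 0, "ax": 0, "ay": 0, "az": 0, "grip": 60},
  ],
)

```text
t: 1.9
tool_pos: [0.4506, 0.303, 0.1021]
orientation: [0.544, -3.093, 0.0]
force: [-0.2, 1.4, 0.8]
opening: 0.0715
```

```bash
python3 plan.py .4503 .3035 .015 110.05; 
python3 look.py s2 side 210 110 110 80 7; python3 look.py t2 top 140 170 120 95 6
```

```text
jaw 110.05 turn [ 0.0001 -0.0014 -0.0018] rows 0.015047674222907327 q6~ -1.42
jaw 290.05 turn [-2.1000e-03 -2.0000e-04  3.1398e+00] rows 20.942577304982713 q6~ 1.72
shift mm tool now [ 0.   0.5 87.1]
shift mm in goal frame jaw 110.05 [ 0.1  0.6 87.1]
shift mm in goal frame jaw 290.05 [-0.1 -0.6 87.1]
t 1.9 pos [0.4506 0.303  0.1021] q [ 0.497  0.081  1.786  0.     1.276 -1.422] F [-0.2  1.4  0.8] open 0.0715
```

View pics/s2.png

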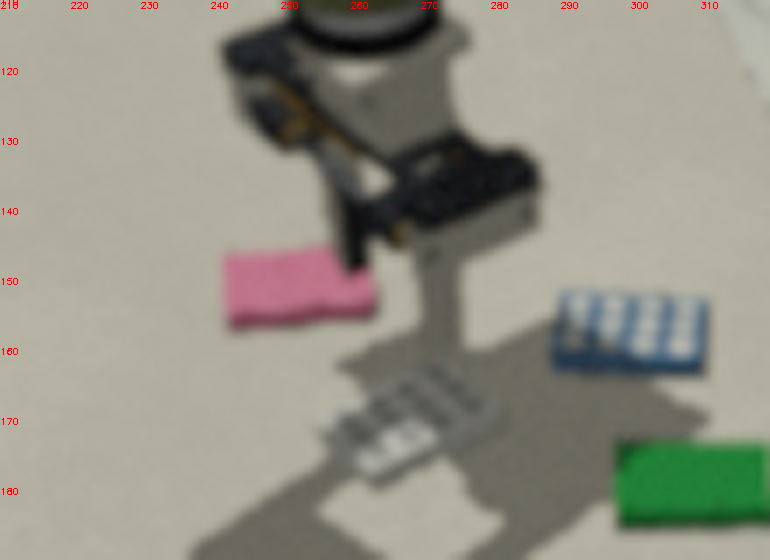

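View pics/t2.png

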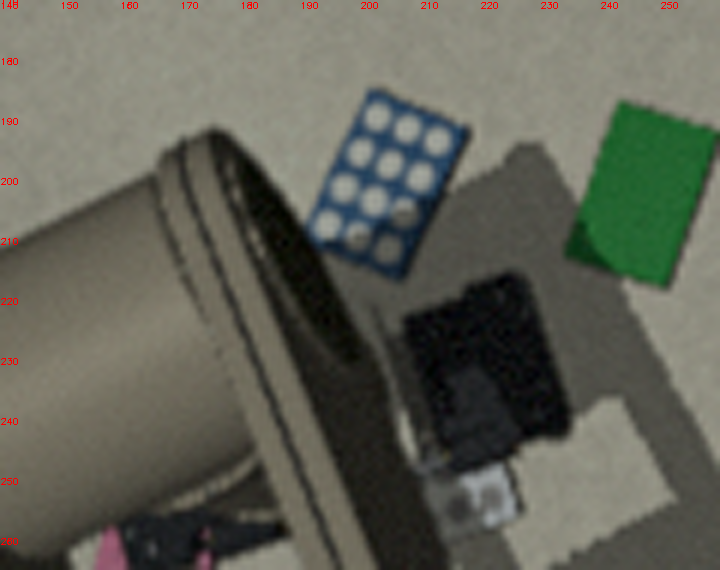

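The gripper is over the white tile with the jaws across its short side. I'll go down and grip.

Call:
step_arm(
  targets=[
    {"tx": 0, "ty": 0.5, "tz": 14, "ax": 0, "ay": 0, "az": 0, "grip": 60},
    {"tx": 0, "ty": 0, "tz": 14, "ax": 0, "ay": 0, "az": 0, "grip": 60},
    {"tx": 0, "ty": 0, "tz": 14, "ax": 0, "ay": 0, "az": 0, "grip": 60},
    {"tx": 0, "ty": 0, "tz": 14, "ax": 0, "ay": 0, "az": 0, "grip": 60},
    {"tx": 0, "ty": 0, "tz": 12, "ax": 0, "ay": 0, "az": 0, "grip": 60},
    {"tx": 0, "ty": 0, "tz": 10, "ax": 0, "ay": 0, "az": 0, "grip": 60},
    {"tx": 0, "ty": 0, "tz": 7, "ax": 0, "ay": 0, "az": 0, "grip": 60},
    {"tx": 0, "ty": 0, "tz": 0, "ax": 0, "ay": 0, "az": 0, "grip": 60},
    {"tx": 0, "ty": 0, "tz": 0, "ax": 0, "ay": 0, "az": 0, "grip": 60},
  ],
  squeeze=20,
)

```text
t: 2.9
tool_pos: [0.4508, 0.3043, 0.0178]
orientation: [-0.547, 3.093, 0.0]
force: [-0.1, -0.5, -0.4]
opening: 0.0711
```

Call:
step_arm(
  targets=[
    {"tx": 0, "ty": 0, "tz": 0, "ax": 0, "ay": 0, "az": 0, "grip": 140},
    {"tx": 0, "ty": 0, "tz": 0, "ax": 0, "ay": 0, "az": 0, "grip": 140},
    {"tx": 0, "ty": 0, "tz": 0, "ax": 0, "ay": 0, "az": 0, "grip": 140},
    {"tx": 0, "ty": 0, "tz": 0, "ax": 0, "ay": 0, "az": 0, "grip": 140},
    {"tx": 0, "ty": 0, "tz": 0, "ax": 0, "ay": 0, "az": 0, "grip": 140},
    {"tx": 0, "ty": 0, "tz": 0, "ax": 0, "ay": 0, "az": 0, "grip": 140},
  ],
)

```text
t: 3.5
tool_pos: [0.451, 0.3044, 0.0183]
orientation: [-0.547, 3.093, 0.0]
force: [0.1, -1.0, 4.8]
opening: 0.0546
```

Call:
step_arm(
  targets=[
    {"tx": 0, "ty": 0, "tz": -5, "ax": 0, "ay": 0, "az": 0, "grip": 140},
    {"tx": 0, "ty": 0, "tz": -15, "ax": 0, "ay": 0, "az": 0, "grip": 140},
    {"tx": 0, "ty": 0, "tz": -25, "ax": 0, "ay": 0, "az": 0, "grip": 140},
    {"tx": 0, "ty": 0, "tz": -30, "ax": 0, "ay": 0, "az": 0, "grip": 140},
    {"tx": 0, "ty": 0, "tz": -30, "ax": 0, "ay": 0, "az": 0, "grip": 140},
    {"tx": 0, "ty": 0, "tz": -20, "ax": 0, "ay": 0, "az": 0, "grip": 140},
    {"tx": 0, "ty": 0, "tz": 0, "ax": 0, "ay": 0, "az": 0, "grip": 140},
  ],
)

```text
t: 4.2
tool_pos: [0.4527, 0.3054, 0.1473]
orientation: [-0.546, 3.087, 0.004]
force: [1.7, -0.3, -2.1]
opening: 0.0548
```

```bash
python3 plan.py .5306 -.1227 .14 85.3
```

```text
jaw 85.3 turn [0.0026 0.0066 0.4323] rows 2.8836475577965683 q6~ -0.99
jaw 265.3 turn [-0.0091  0.0036 -2.7093] rows 18.071344830967544 q6~ -4.13
shift mm tool now [  73.7 -428.9    6.3]
shift mm in goal frame jaw 85.3 [-112.8 -420.3    7.3]
shift mm in goal frame jaw 265.3 [112.8 420.3   7.3]
t 4.2 pos [0.4527 0.3054 0.1473] q [ 0.5    0.035  1.747  0.     1.353 -1.421] F [ 1.7 -0.3 -2.1] open 0.0548
```

Call:
step_arm(
  targets=[
    {"tx": 0, "ty": 0, "tz": 0, "ax": 0, "ay": 0, "az": 0.108, "grip": 140},
    {"tx": 0, "ty": 0, "tz": 0, "ax": 0, "ay": 0, "az": 0.108, "grip": 140},
    {"tx": 0, "ty": 0, "tz": 0, "ax": 0, "ay": 0, "az": 0.108, "grip": 140},
    {"tx": 0, "ty": 0, "tz": 0, "ax": 0, "ay": 0, "az": 0.108, "grip": 140},
    {"tx": -4, "ty": -15, "tz": 0, "ax": 0, "ay": 0, "az": 0, "grip": 140},
    {"tx": -8, "ty": -30, "tz": 0, "ax": 0, "ay": 0, "az": 0, "grip": 140},
    {"tx": -8, "ty": -30, "tz": 0, "ax": 0, "ay": 0, "az": 0, "grip": 140},
    {"tx": -8, "ty": -30, "tz": 0, "ax": 0, "ay": 0, "az": 0, "grip": 140},
    {"tx": -8, "ty": -30, "tz": 0, "ax": 0, "ay": 0, "az": 0, "grip": 140},
    {"tx": -8, "ty": -30, "tz": 0, "ax": 0, "ay": 0, "az": 0, "grip": 140},
    {"tx": -8, "ty": -30, "tz": 0, "ax": 0, "ay": 0, "az": 0, "grip": 140},
    {"tx": -8, "ty": -30, "tz": 0, "ax": 0, "ay": 0, "az": 0, "grip": 140},
    {"tx": -8, "ty": -30, "tz": 0, "ax": 0, "ay": 0, "az": 0, "grip": 140},
    {"tx": -8, "ty": -30, "tz": 0, "ax": 0, "ay": 0, "az": 0, "grip": 140},
    {"tx": -8, "ty": -30, "tz": 0, "ax": 0, "ay": 0, "az": 0, "grip": 140},
    {"tx": -8, "ty": -30, "tz": 0, "ax": 0, "ay": 0, "az": 0, "grip": 140},
    {"tx": -8, "ty": -30, "tz": 0, "ax": 0, "ay": 0, "az": 0, "grip": 140},
    {"tx": -8, "ty": -30, "tz": 0, "ax": 0, "ay": 0, "az": 0, "grip": 140},
    {"tx": -4, "ty": -15, "tz": 0, "ax": 0, "ay": 0, "az": 0, "grip": 140},
    {"tx": 0, "ty": 0, "tz": 0, "ax": 0, "ay": 0, "az": 0, "grip": 140},
  ],
)

```text
t: 6.2
tool_pos: [0.5272, -0.1257, 0.142]
orientation: [-0.13, -3.138, 0.0]
force: [0.5, 0.7, -1.4]
opening: 0.0546
```

```bash
python3 plan.py .5306 -.1227 .06 85.3
python3 look.py s3 side 260 170 110 85 7; python3 look.py t3 top 300 180 100 80 7
```

```text
jaw 85.3 turn [-0.0002 -0.001  -0.0009] rows 0.009089688911773756 q6~ -1.82
jaw 265.3 turn [-1.6000e-03  3.0000e-04  3.1407e+00] rows 20.94886055985701 q6~ 1.32
shift mm tool now [-3.2  3.2 82. ]
shift mm in goal frame jaw 85.3 [-3.1  3.2 82. ]
shift mm in goal frame jaw 265.3 [ 3.1 -3.2 82. ]
t 6.2 pos [ 0.5272 -0.1257  0.142 ] q [-0.328  0.037  1.755 -0.     1.351 -1.816] F [ 0.5  0.7 -1.4] open 0.0546
```

View pics/s3.png

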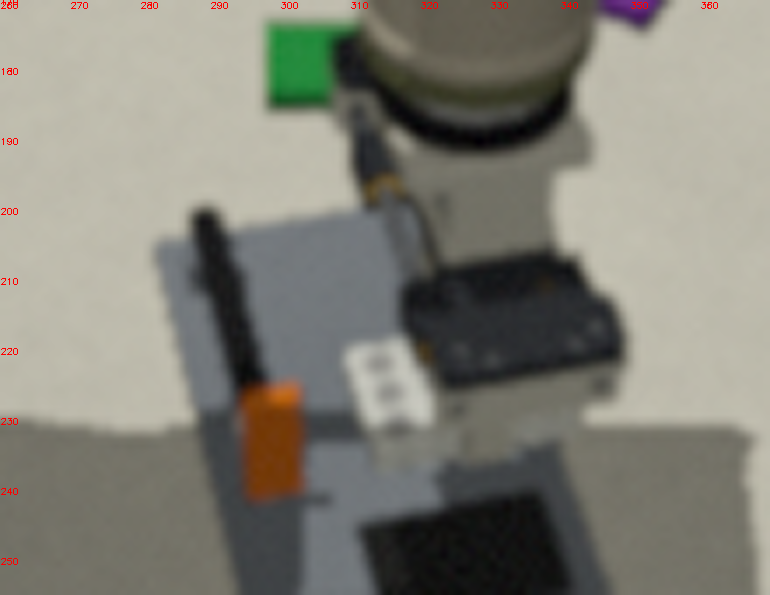

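View pics/t3.png

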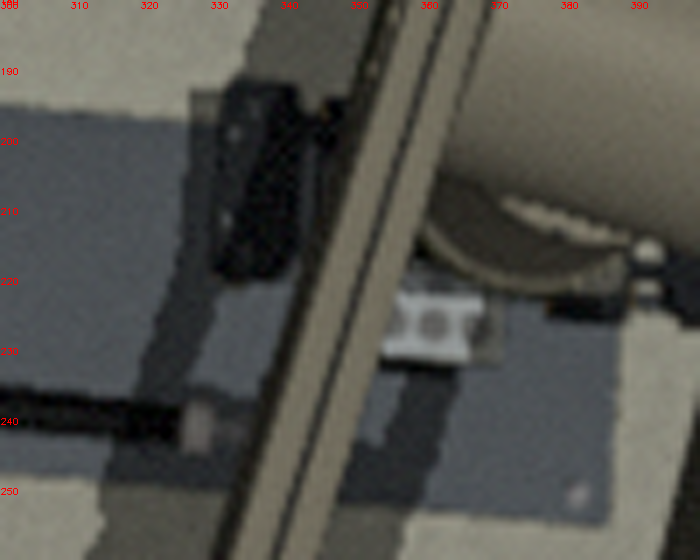

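```bash
python3 - <<'E'
from h import *
c=np.array([.5272,-.1257]);a=np.radians(-4.7);R=np.array([[np.cos(a),np.sin(a)],[-np.sin(a),np.cos(a)]])
z=.140
for n,cam,p in(("top",TOP,px([(385,357),(430,361),(497,362),(503,330)],7,300,180)),("side",SIDE,px([(346,348),(372,432)],7,260,170))):
    B=atz(cam,p,z)[:,:2]; print(n,((B-c)@R.T*1e3).round(1))
E
```

```text
top [[-45.9  19.2]
 [-46.    1.9]
 [-44.1 -23.9]
 [-31.6 -25.5]]
side [[-43.   28.6]
 [-43.  -17.8]]
```

Call:
step_arm(
  targets=[
    {"tx": -2.1, "ty": 1.6, "tz": 15, "ax": 0, "ay": 0, "az": 0, "grip": 140},
    {"tx": -2, "ty": 1.6, "tz": 20, "ax": 0, "ay": 0, "az": 0, "grip": 140},
    {"tx": 0, "ty": 0, "tz": 20, "ax": 0, "ay": 0, "az": 0, "grip": 140},
    {"tx": 0, "ty": 0, "tz": 20, "ax": 0, "ay": 0, "az": 0, "grip": 140},
    {"tx": 0, "ty": 0, "tz": 10, "ax": 0, "ay": 0, "az": 0, "grip": 140},
    {"tx": 0, "ty": 0, "tz": 0, "ax": 0, "ay": 0, "az": 0, "grip": 140},
    {"tx": 0, "ty": 0, "tz": 0, "ax": 0, "ay": 0, "az": 0, "grip": 140},
    {"tx": 0, "ty": 0, "tz": 0, "ax": 0, "ay": 0, "az": 0, "grip": 140},
  ],
)

```text
t: 7.1
tool_pos: [0.5331, -0.1208, 0.0589]
orientation: [0.128, 3.137, -0.001]
force: [-0.1, 0.5, -1.4]
opening: 0.0547
```

```bash
python3 plan.py .5316 -.1228 .0383 85.3
python3 look.py s4 side 270 190 110 85 7; python3 look.py t4 top 300 180 100 80 7
```

```text
jaw 85.3 turn [-0.0004  0.0019  0.0006] rows 0.013981052111489057 q6~ -1.81
jaw 265.3 turn [-3.100e-03 -7.000e-04 -3.141e+00] rows 20.95038185742735 q6~ -4.95
shift mm tool now [ 1.4 -2.1 20.6]
shift mm in goal frame jaw 85.3 [ 1.3 -2.1 20.6]
shift mm in goal frame jaw 265.3 [-1.3  2.1 20.6]
t 7.1 pos [ 0.5331 -0.1208  0.0589] q [-0.317  0.141  1.808  0.     1.191 -1.806] F [-0.1  0.5 -1.4] open 0.0547
```

View pics/s4.png

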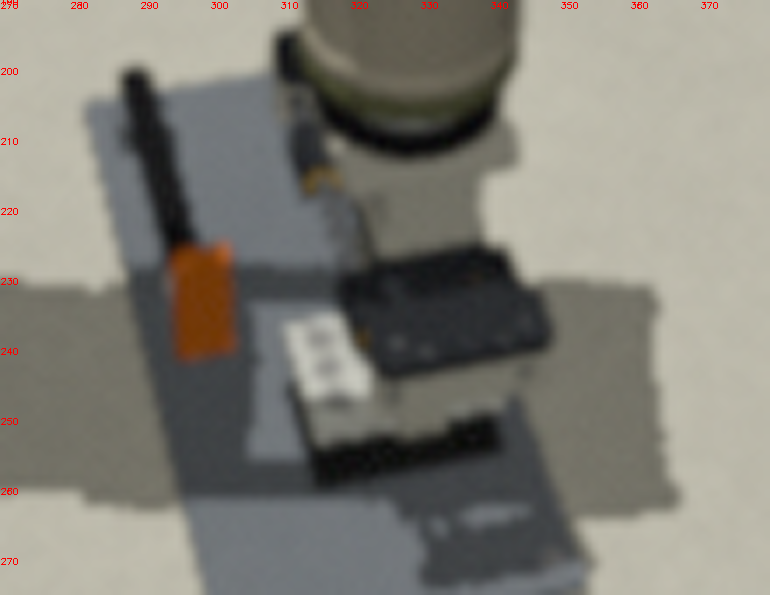

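View pics/t4.png

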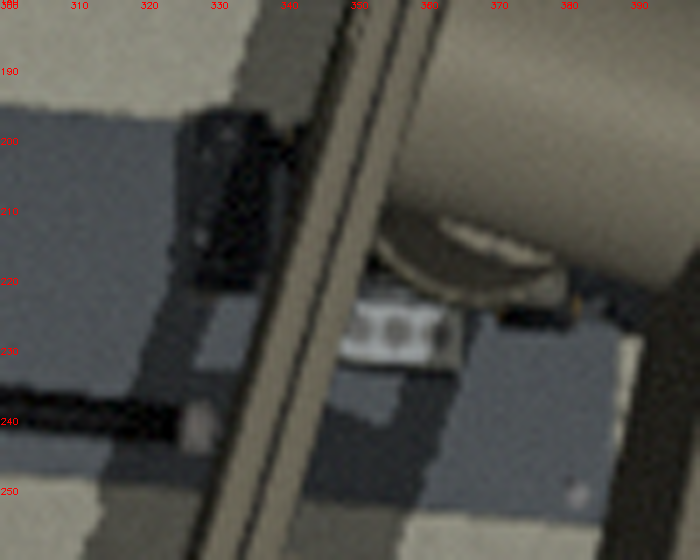

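```bash
python3 - <<'E'
from h import *
a=np.radians(-4.7);R=np.array([[np.cos(a),np.sin(a)],[-np.sin(a),np.cos(a)]])
for c in ([.5306,-.1227],[.5331,-.1208]):
  for n,cam,p in(("top",TOP,px([(360,361),(440,367),(463,335),(460,360)],7,300,180)),("side",SIDE,px([(285,325),(309,400)],7,270,190)),("sideback top",SIDE,px([(291,318),(340,308)],7,270,190))):
    B=atz(cam,p,.057)[:,:2]; print(n,((B-c)@R.T*1e3).round(1))
E
```

```text
top [[-43.   16.6]
 [-42.6 -16.7]
 [-28.5 -25.4]
 [-39.  -24.8]]
side [[-41.7  30.1]
 [-41.1 -12.3]]
sideback top [[-38.2  33.3]
 [-16.   33.8]]
top [[-45.3  14.5]
 [-44.9 -18.8]
 [-30.8 -27.5]
 [-41.3 -26.9]]
side [[-44.   28. ]
 [-43.4 -14.4]]
sideback top [[-40.6  31.3]
 [-18.4  31.7]]
```

The white tile sits about 2.3 mm too far in carrier +y and is good in x. I'll correct that and lower it gently.

Call:
step_arm(
  targets=[
    {"tx": 0.3, "ty": -2.2, "tz": 0, "ax": 0, "ay": 0, "az": 0, "grip": 140},
    {"tx": 0, "ty": 0, "tz": 4, "ax": 0, "ay": 0, "az": 0, "grip": 140},
    {"tx": 0, "ty": 0, "tz": 4, "ax": 0, "ay": 0, "az": 0, "grip": 140},
    {"tx": 0, "ty": 0, "tz": 4, "ax": 0, "ay": 0, "az": 0, "grip": 140},
    {"tx": 0, "ty": 0, "tz": 3, "ax": 0, "ay": 0, "az": 0, "grip": 140},
    {"tx": 0, "ty": 0, "tz": 0, "ax": 0, "ay": 0, "az": 0, "grip": 140},
    {"tx": 0, "ty": 0, "tz": 0, "ax": 0, "ay": 0, "az": 0, "grip": 140},
  ],
)

```text
t: 7.9
tool_pos: [0.5316, -0.1228, 0.0425]
orientation: [-0.128, -3.139, -0.0]
force: [0.6, -0.5, -1.8]
opening: 0.0547
```

```bash
python3 plan.py .5316 -.1228 .0383 85.3
python3 look.py s5 side 270 190 110 85 7; python3 look.py t5 top 300 180 100 80 7
```

```text
jaw 85.3 turn [ 0.0001 -0.0004  0.0003] rows 0.003114209262477847 q6~ -1.81
jaw 265.3 turn [ 6.0000e-04  1.0000e-04 -3.1413e+00] rows 20.95283193627591 q6~ -4.95
shift mm tool now [-0.   0.   4.2]
shift mm in goal frame jaw 85.3 [-0.   0.   4.2]
shift mm in goal frame jaw 265.3 [ 0.  -0.   4.2]
t 7.9 pos [ 0.5316 -0.1228  0.0425] q [-0.321  0.163  1.816 -0.     1.163 -1.81 ] F [ 0.6 -0.5 -1.8] open 0.0547
```

View pics/s5.png

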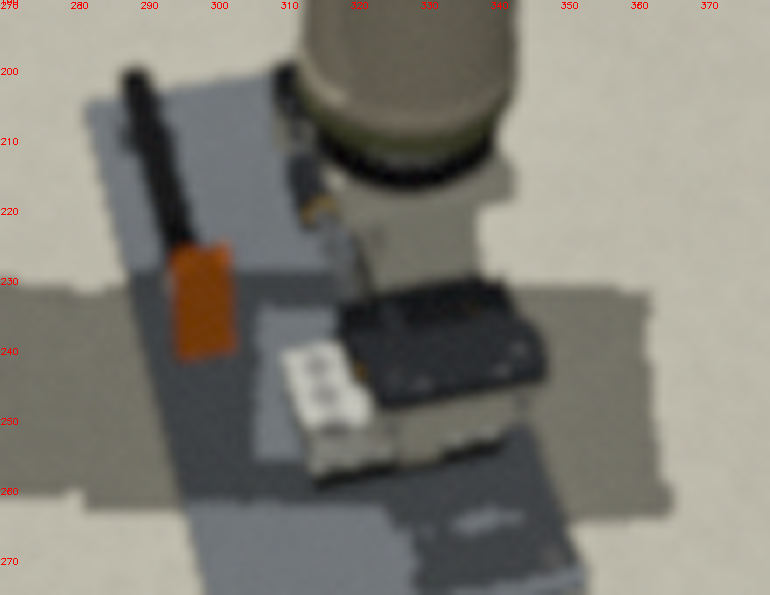

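View pics/t5.png

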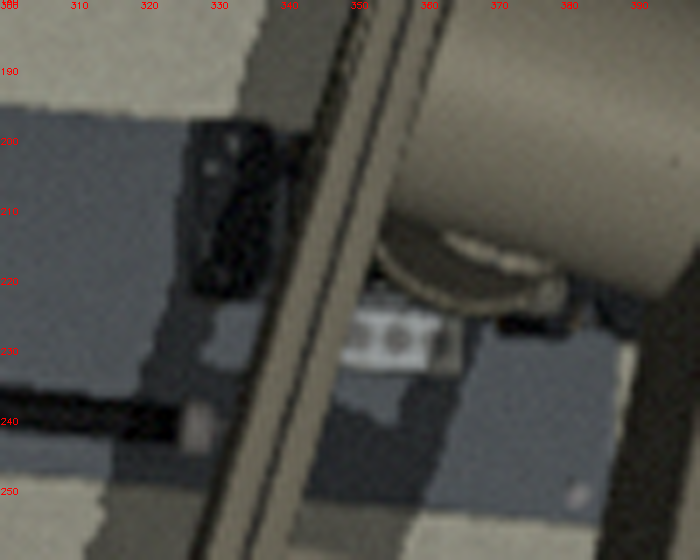

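```bash
python3 - <<'E'
from h import *
a=np.radians(-4.7);R=np.array([[np.cos(a),np.sin(a)],[-np.sin(a),np.cos(a)]])
for c in ([.5306,-.1227],):
  for n,cam,p in(("top",TOP,px([(360,367),(440,374),(463,345),(460,368)],7,300,180)),("side",SIDE,px([(284,352),(309,428)],7,270,190))):
    B=atz(cam,p,.0405)[:,:2]; print(n,((B-c)@R.T*1e3).round(1))
  # ideal pad top corners in each image, crop coords
  Q=np.array([[-42.5,27.5],[-42.5,-27.5],[42.5,-27.5],[42.5,27.5]])/1e3@R+c
  for z in(.02,.0405):
    X=np.c_[Q,np.full(4,z)]; print(z,"t",((proj(TOP,X)-[300,180]+.5)*7-.5).round(),"s",((proj(SIDE,X)-[270,190]+.5)*7-.5).round())
E
```

```text
top [[-43.8  14.6]
 [-43.8 -19.1]
 [-30.8 -28. ]
 [-40.6 -27.3]]
side [[-42.6  28.5]
 [-41.6 -14.5]]
0.02 t [[325. 366.]
 [453. 377.]
 [465. 181.]
 [339. 170.]] s [[285. 383.]
 [314. 481.]
 [503. 443.]
 [468. 347.]]
0.0405 t [[330. 361.]
 [460. 373.]
 [473. 174.]
 [344. 162.]] s [[285. 354.]
 [314. 452.]
 [505. 414.]
 [470. 318.]]
```

Call:
step_arm(
  targets=[
    {"tx": -0.6, "ty": 0, "tz": 1, "ax": 0, "ay": 0, "az": 0, "grip": 140},
    {"tx": 0, "ty": 0, "tz": 1, "ax": 0, "ay": 0, "az": 0, "grip": 140},
    {"tx": 0, "ty": 0, "tz": 1, "ax": 0, "ay": 0, "az": 0, "grip": 140},
    {"tx": 0, "ty": 0, "tz": 0.5, "ax": 0, "ay": 0, "az": 0, "grip": 140},
    {"tx": 0, "ty": 0, "tz": 0, "ax": 0, "ay": 0, "az": 0, "grip": 140},
    {"tx": 0, "ty": 0, "tz": 0, "ax": 0, "ay": 0, "az": 0, "grip": 140},
    {"tx": 0, "ty": 0, "tz": 0, "ax": 0, "ay": 0, "az": 0, "grip": 140},
  ],
)

```text
t: 8.7
tool_pos: [0.5323, -0.1229, 0.0392]
orientation: [0.128, 3.139, -0.0]
force: [0.2, -0.6, -2.5]
opening: 0.0552
```

Call:
step_arm(
  targets=[
    {"tx": 0, "ty": 0, "tz": 0.5, "ax": 0, "ay": 0, "az": 0, "grip": 140},
    {"tx": 0, "ty": 0, "tz": 0, "ax": 0, "ay": 0, "az": 0, "grip": 140},
    {"tx": 0, "ty": 0, "tz": 0.5, "ax": 0, "ay": 0, "az": 0, "grip": 140},
    {"tx": 0, "ty": 0, "tz": 0, "ax": 0, "ay": 0, "az": 0, "grip": 140},
  ],
)

```text
t: 9.1
tool_pos: [0.5324, -0.123, 0.0383]
orientation: [0.129, 3.139, -0.0]
force: [-0.2, 0.3, 0.9]
opening: 0.0546
```

```bash
python3 plan.py .5316 -.1228 .0383 85.3|tail -1
```

```text
t 9.1 pos [ 0.5324 -0.123   0.0383] q [-0.321  0.171  1.816 -0.     1.155 -1.81 ] F [-0.2  0.3  0.9] open 0.0546
```

Call:
step_arm(
  targets=[
    {"tx": 0, "ty": 0, "tz": 0.5, "ax": 0, "ay": 0, "az": 0, "grip": 140},
    {"tx": 0, "ty": 0, "tz": 0, "ax": 0, "ay": 0, "az": 0, "grip": 140},
    {"tx": 0, "ty": 0, "tz": 0, "ax": 0, "ay": 0, "az": 0, "grip": 140},
  ],
)

```text
t: 9.4
tool_pos: [0.5324, -0.123, 0.0383]
orientation: [0.128, 3.139, -0.0]
force: [-4.0, 0.7, 5.0]
opening: 0.0549
```

The tile is in contact: z has stopped at 0.0383 and the force is up to about 5 N. I'll open and lift.

Call:
step_arm(
  targets=[
    {"tx": 0, "ty": 0, "tz": 0, "ax": 0, "ay": 0, "az": 0, "grip": 95},
    {"tx": 0, "ty": 0, "tz": 0, "ax": 0, "ay": 0, "az": 0, "grip": 60},
    {"tx": 0, "ty": 0, "tz": 0, "ax": 0, "ay": 0, "az": 0, "grip": 60},
    {"tx": 0, "ty": 0, "tz": 0, "ax": 0, "ay": 0, "az": 0, "grip": 60},
    {"tx": 0, "ty": 0, "tz": -5, "ax": 0, "ay": 0, "az": 0, "grip": 60},
    {"tx": 0, "ty": 0, "tz": -15, "ax": 0, "ay": 0, "az": 0, "grip": 60},
    {"tx": 0, "ty": 0, "tz": -25, "ax": 0, "ay": 0, "az": 0, "grip": 60},
    {"tx": 0, "ty": 0, "tz": -30, "ax": 0, "ay": 0, "az": 0, "grip": 60},
    {"tx": 0, "ty": 0, "tz": -30, "ax": 0, "ay": 0, "az": 0, "grip": 60},
    {"tx": 0, "ty": 0, "tz": 0, "ax": 0, "ay": 0, "az": 0, "grip": 60},
  ],
)

```text
t: 10.4
tool_pos: [0.5357, -0.124, 0.1495]
orientation: [0.128, 3.13, -0.004]
force: [1.3, -0.0, 0.8]
opening: 0.0705
```

```bash
python3 plan.py .5850 .3387 .1 67.9
```

```text
jaw 67.9 turn [-0.0009  0.0098  0.304 ] rows 2.028759561430582 q6~ -1.51
jaw 247.9 turn [-1.4000e-02 -1.2000e-03 -2.8376e+00] rows 18.92690316953589 q6~ -4.65
shift mm tool now [-10.9 465.3  48.5]
shift mm in goal frame jaw 67.9 [128.4 447.3  49.5]
shift mm in goal frame jaw 247.9 [-128.4 -447.3   49.5]
t 10.4 pos [ 0.5357 -0.124   0.1495] q [-0.321  0.041  1.737 -0.     1.354 -1.81 ] F [ 1.3 -0.   0.8] open 0.0705
```

Call:
step_arm(
  targets=[
    {"tx": 0, "ty": 0, "tz": 0, "ax": 0, "ay": 0, "az": 0.1013, "grip": 60},
    {"tx": 0, "ty": 0, "tz": 0, "ax": 0, "ay": 0, "az": 0.1013, "grip": 60},
    {"tx": 0, "ty": 0, "tz": 0, "ax": 0, "ay": 0, "az": 0.1013, "grip": 60},
    {"tx": 4.2, "ty": 15.3, "tz": 1, "ax": 0, "ay": 0, "az": 0, "grip": 60},
    {"tx": 9.2, "ty": 32, "tz": 3, "ax": 0, "ay": 0, "az": 0, "grip": 60},
    {"tx": 9.2, "ty": 32, "tz": 3, "ax": 0, "ay": 0, "az": 0, "grip": 60},
    {"tx": 9.2, "ty": 32, "tz": 3, "ax": 0, "ay": 0, "az": 0, "grip": 60},
    {"tx": 9.2, "ty": 32, "tz": 3, "ax": 0, "ay": 0, "az": 0, "grip": 60},
    {"tx": 9.2, "ty": 32, "tz": 3, "ax": 0, "ay": 0, "az": 0, "grip": 60},
    {"tx": 9.2, "ty": 32, "tz": 3, "ax": 0, "ay": 0, "az": 0, "grip": 60},
    {"tx": 9.2, "ty": 32, "tz": 3, "ax": 0, "ay": 0, "az": 0, "grip": 60},
    {"tx": 9.2, "ty": 32, "tz": 3, "ax": 0, "ay": 0, "az": 0, "grip": 60},
    {"tx": 9.2, "ty": 32, "tz": 3, "ax": 0, "ay": 0, "az": 0, "grip": 60},
    {"tx": 9.2, "ty": 32, "tz": 3, "ax": 0, "ay": 0, "az": 0, "grip": 60},
    {"tx": 9.2, "ty": 32, "tz": 3, "ax": 0, "ay": 0, "az": 0, "grip": 60},
    {"tx": 9.2, "ty": 32, "tz": 3, "ax": 0, "ay": 0, "az": 0, "grip": 60},
    {"tx": 9.2, "ty": 32, "tz": 3, "ax": 0, "ay": 0, "az": 0, "grip": 60},
    {"tx": 4.6, "ty": 16, "tz": 3, "ax": 0, "ay": 0, "az": 0, "grip": 60},
    {"tx": 0, "ty": 0, "tz": 0, "ax": 0, "ay": 0, "az": 0, "grip": 60},
    {"tx": 0, "ty": 0, "tz": 0, "ax": 0, "ay": 0, "az": 0, "grip": 60},
  ],
)

```text
t: 12.4
tool_pos: [0.5811, 0.3395, 0.0993]
orientation: [-0.599, -3.083, 0.002]
force: [0.0, 0.2, -0.0]
opening: 0.0713
```

```bash
python3 plan.py .5850 .3387 .018 67.9
python3 look.py s6 side 270 190 110 85 7; python3 look.py t6 top 270 185 130 75 6; python3 look.py t6b top 140 170 120 95 6
```

```text
jaw 67.9 turn [-0.0011 -0.0003  0.0018] rows 0.01392870406832805 q6~ -0.73
jaw 247.9 turn [ 5.0000e-04 -1.7000e-03 -3.1398e+00] rows 20.942864412127832 q6~ -3.87
shift mm tool now [-3.9  0.8 81.3]
shift mm in goal frame jaw 67.9 [-3.9  0.8 81.3]
shift mm in goal frame jaw 247.9 [ 3.9 -0.8 81.3]
t 12.4 pos [0.5811 0.3395 0.0993] q [ 0.453  0.416  1.398 -0.     1.329 -0.734] F [ 0.   0.2 -0. ] open 0.0713
```

View pics/s6.png

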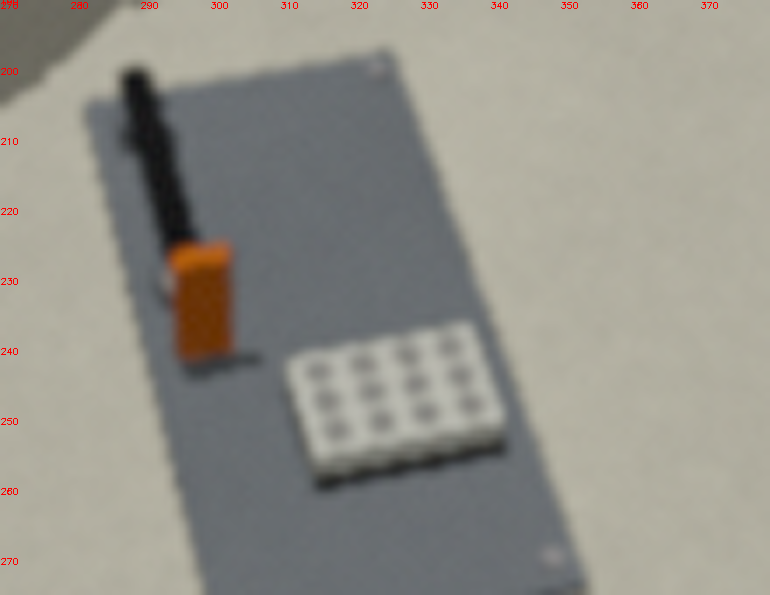

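View pics/t6.png

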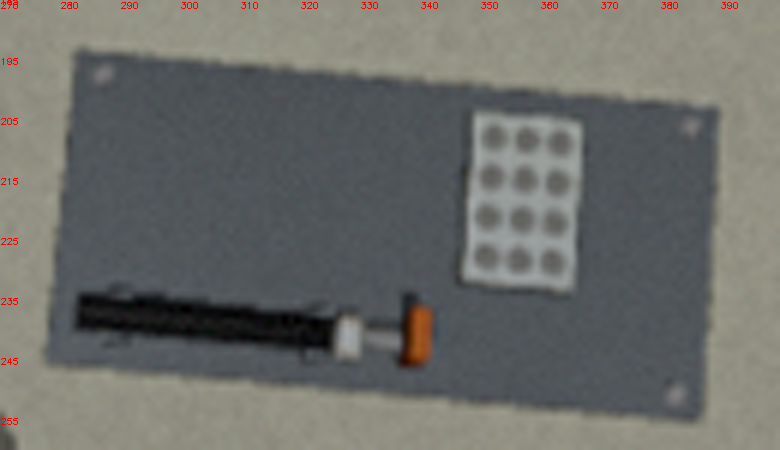

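View pics/t6b.png

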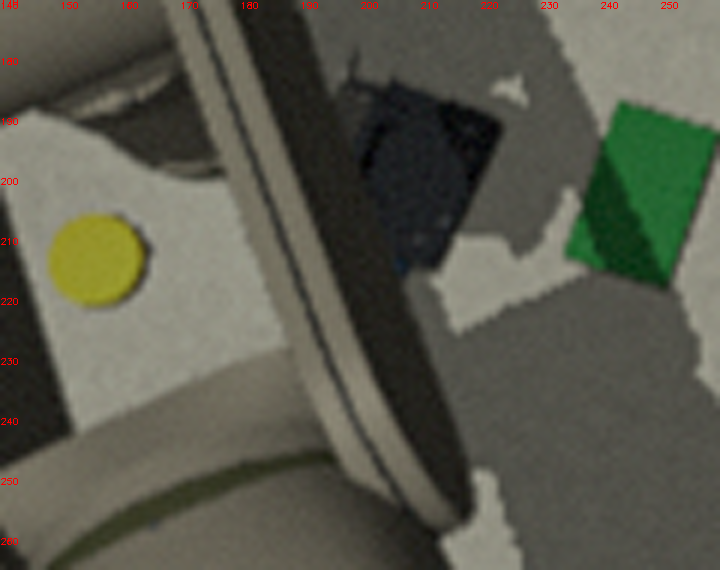

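```bash
python3 - <<'E'
from h import *
a=np.radians(-4.7);R=np.array([[np.cos(a),np.sin(a)],[-np.sin(a),np.cos(a)]]);c=[.5306,-.1227]
w=[(493,137),(527,139),(560,142),(491,178),(525,180),(558,183),(487,217),(522,220),(555,222),(486,257),(518,259),(553,262)]
A=atz(TOP,px(w,6,270,185),.036)[:,:2]; u=A[:3].mean(0)-A[-3:].mean(0)
print("wells",(R@(A.mean(0)-c)*1e3).round(1),A.mean(0),np.degrees(np.arctan2(u[1],u[0])))
for cam,p in((TOP,px([(474,111),(583,120),(574,291),(460,281)],6,270,185)),(SIDE,px([(472,322),(503,417),(315,460),(287,358)],7,270,190))):
    B=atz(cam,p,.036)[:,:2]; print((R@(B.mean(0)-c)*1e3).round(1),((B-c)@R.T*1e3).round(1).tolist())
ws=px([(320,372),(364,364),(407,355),(451,346),(328,401),(373,392),(417,384),(461,376),(337,431),(381,423),(426,414),(470,405)],7,270,190)
B=atz(SIDE,ws,.036)[:,:2]; print("side wells",(R@(B.mean(0)-c)*1e3).round(1)); u=B[[3,7,11]].mean(0)-B[[0,4,8]].mean(0); print(np.degrees(np.arctan2(u[1],u[0])))
print("side pad measured was y~-126.6: in frame",(R@(np.array([.53045,-.12664])-c)*1e3).round(1))
print(tri(px(w,6,270,185).mean(0),ws.mean(0)).x)
E
```

```text
wells [0.1 0. ] [ 0.53071792 -0.12266832] -4.5245036418780415
[-0.2  0.1] [[42.3, 27.3], [42.5, -27.2], [-42.9, -28.1], [-42.9, 28.3]]
[0.6 0.9] [[43.8, 28.8], [42.3, -25.4], [-42.3, -28.3], [-41.3, 28.4]]
side wells [0.6 0.9]
-4.733469213996385
side pad measured was y~-126.6: in frame [ 0.2 -3.9]
[ 0.53074809 -0.1225944   0.03683684]
```

The white tile is centred on the pad within about 0.5 mm, its top at 36.8 mm. Now the blue tile.

Call:
step_arm(
  targets=[
    {"tx": -2, "ty": 0.4, "tz": 12, "ax": 0, "ay": 0, "az": 0, "grip": 60},
    {"tx": -1.9, "ty": 0.4, "tz": 14, "ax": 0, "ay": 0, "az": 0, "grip": 60},
    {"tx": 0, "ty": 0, "tz": 14, "ax": 0, "ay": 0, "az": 0, "grip": 60},
    {"tx": 0, "ty": 0, "tz": 14, "ax": 0, "ay": 0, "az": 0, "grip": 60},
    {"tx": 0, "ty": 0, "tz": 0, "ax": 0, "ay": 0, "az": 0, "grip": 60},
    {"tx": 0, "ty": 0, "tz": 0, "ax": 0, "ay": 0, "az": 0, "grip": 60},
  ],
)

```text
t: 13.15
tool_pos: [0.5849, 0.3388, 0.0445]
orientation: [-0.602, -3.082, 0.002]
force: [0.1, 1.3, 0.5]
opening: 0.0712
```

```bash
python3 plan.py .5850 .3387 .018 67.9
```

```text
jaw 67.9 turn [-0.0014 -0.0013  0.0001] rows 0.01270414311515703 q6~ -0.74
jaw 247.9 turn [ 2.0000e-03 -2.2000e-03 -3.1415e+00] rows 20.954139990733147 q6~ -3.88
shift mm tool now [-0.2 -0.  26.5]
shift mm in goal frame jaw 67.9 [-0.2 -0.  26.5]
shift mm in goal frame jaw 247.9 [ 0.2  0.  26.5]
t 13.15 pos [0.5849 0.3388 0.0445] q [ 0.449  0.481  1.419 -0.     1.243 -0.736] F [0.1 1.3 0.5] open 0.0712
```

Call:
step_arm(
  targets=[
    {"tx": 0, "ty": 0, "tz": 9, "ax": 0, "ay": 0, "az": 0, "grip": 60},
    {"tx": 0, "ty": 0, "tz": 9, "ax": 0, "ay": 0, "az": 0, "grip": 60},
    {"tx": 0, "ty": 0, "tz": 7, "ax": 0, "ay": 0, "az": 0, "grip": 60},
    {"tx": 0, "ty": 0, "tz": 0, "ax": 0, "ay": 0, "az": 0, "grip": 60},
    {"tx": 0, "ty": 0, "tz": 0, "ax": 0, "ay": 0, "az": 0, "grip": 60},
    {"tx": 0, "ty": 0, "tz": 0, "ax": 0, "ay": 0, "az": 0, "grip": 60},
  ],
)

```text
t: 13.75
tool_pos: [0.5858, 0.3392, 0.021]
orientation: [0.602, 3.083, 0.001]
force: [0.8, 0.4, 0.3]
opening: 0.0709
```

Call:
step_arm(
  targets=[
    {"tx": 0, "ty": 0, "tz": 0, "ax": 0, "ay": 0, "az": 0, "grip": 140},
    {"tx": 0, "ty": 0, "tz": 0, "ax": 0, "ay": 0, "az": 0, "grip": 140},
    {"tx": 0, "ty": 0, "tz": 0, "ax": 0, "ay": 0, "az": 0, "grip": 140},
    {"tx": 0, "ty": 0, "tz": 0, "ax": 0, "ay": 0, "az": 0, "grip": 140},
    {"tx": 0, "ty": 0, "tz": 0, "ax": 0, "ay": 0, "az": 0, "grip": 140},
    {"tx": 0, "ty": 0, "tz": 0, "ax": 0, "ay": 0, "az": 0, "grip": 140},
  ],
)

```text
t: 14.35
tool_pos: [0.5857, 0.3391, 0.021]
orientation: [0.602, 3.083, 0.0]
force: [-1.3, -0.9, 2.7]
opening: 0.0552
```

Call:
step_arm(
  targets=[
    {"tx": 0, "ty": 0, "tz": -5, "ax": 0, "ay": 0, "az": 0, "grip": 140},
    {"tx": 0, "ty": 0, "tz": -15, "ax": 0, "ay": 0, "az": 0, "grip": 140},
    {"tx": 0, "ty": 0, "tz": -25, "ax": 0, "ay": 0, "az": 0, "grip": 140},
    {"tx": 0, "ty": 0, "tz": -30, "ax": 0, "ay": 0, "az": 0, "grip": 140},
    {"tx": 0, "ty": 0, "tz": -30, "ax": 0, "ay": 0, "az": 0, "grip": 140},
    {"tx": 0, "ty": 0, "tz": -20, "ax": 0, "ay": 0, "az": 0, "grip": 140},
    {"tx": 0, "ty": 0, "tz": 0, "ax": 0, "ay": 0, "az": -0.101, "grip": 140},
    {"tx": 0, "ty": 0, "tz": 0, "ax": 0, "ay": 0, "az": -0.101, "grip": 140},
    {"tx": 0, "ty": 0, "tz": 0, "ax": 0, "ay": 0, "az": -0.101, "grip": 140},
    {"tx": 0, "ty": 0, "tz": 0, "ax": 0, "ay": 0, "az": 0, "grip": 140},
  ],
)

```text
t: 15.35
tool_pos: [0.5857, 0.3392, 0.1468]
orientation: [0.127, 3.138, 0.001]
force: [-0.3, 0.2, -2.0]
opening: 0.0547
```

```bash
python3 plan.py .5316 -.1228 .15 85.4
```

```text
jaw 85.4 turn [ 0.0005  0.0007 -0.0008] rows 0.00778411757898494 q6~ -1.04
jaw 265.4 turn [ 1.1000e-03 -7.0000e-04  3.1408e+00] rows 20.94934351589131 q6~ 2.1
shift mm tool now [  16.5 -464.8   -3.5]
shift mm in goal frame jaw 85.4 [  16.8 -464.8   -3.2]
shift mm in goal frame jaw 265.4 [-16.8 464.8  -3.2]
t 15.35 pos [0.5857 0.3392 0.1468] q [ 0.449  0.384  1.349  0.     1.408 -1.041] F [-0.3  0.2 -2. ] open 0.0547
```

Call:
step_arm(
  targets=[
    {"tx": 0.6, "ty": -15.5, "tz": 0, "ax": 0, "ay": 0, "az": 0, "grip": 140},
    {"tx": 1.1, "ty": -31, "tz": 0, "ax": 0, "ay": 0, "az": 0, "grip": 140},
    {"tx": 1.1, "ty": -31, "tz": 0, "ax": 0, "ay": 0, "az": 0, "grip": 140},
    {"tx": 1.1, "ty": -31, "tz": 0, "ax": 0, "ay": 0, "az": 0, "grip": 140},
    {"tx": 1.1, "ty": -31, "tz": 0, "ax": 0, "ay": 0, "az": 0, "grip": 140},
    {"tx": 1.1, "ty": -31, "tz": 0, "ax": 0, "ay": 0, "az": 0, "grip": 140},
    {"tx": 1.1, "ty": -31, "tz": 0, "ax": 0, "ay": 0, "az": 0, "grip": 140},
    {"tx": 1.1, "ty": -31, "tz": 0, "ax": 0, "ay": 0, "az": 0, "grip": 140},
    {"tx": 1.1, "ty": -31, "tz": 0, "ax": 0, "ay": 0, "az": 0, "grip": 140},
    {"tx": 1.1, "ty": -31, "tz": 0, "ax": 0, "ay": 0, "az": 0, "grip": 140},
    {"tx": 1.1, "ty": -31, "tz": 0, "ax": 0, "ay": 0, "az": 0, "grip": 140},
    {"tx": 1.1, "ty": -31, "tz": 0, "ax": 0, "ay": 0, "az": 0, "grip": 140},
    {"tx": 1.1, "ty": -31, "tz": 0, "ax": 0, "ay": 0, "az": 0, "grip": 140},
    {"tx": 1.1, "ty": -31, "tz": 0, "ax": 0, "ay": 0, "az": 0, "grip": 140},
    {"tx": 1.1, "ty": -31, "tz": 0, "ax": 0, "ay": 0, "az": 0, "grip": 140},
    {"tx": 0.6, "ty": -15.5, "tz": 0, "ax": 0, "ay": 0, "az": 0, "grip": 140},
    {"tx": 0, "ty": 0, "tz": 0, "ax": 0, "ay": 0, "az": 0, "grip": 140},
    {"tx": 0, "ty": 0, "tz": 0, "ax": 0, "ay": 0, "az": 0, "grip": 140},
  ],
)

```text
t: 17.15
tool_pos: [0.5307, -0.1225, 0.1459]
orientation: [0.133, 3.138, 0.001]
force: [0.3, 0.0, -2.3]
opening: 0.0549
```

```bash
python3 plan.py .5316 -.1228 .065 85.4
```

```text
jaw 85.4 turn [ 0.0006  0.0003 -0.0043] rows 0.02923105106659901 q6~ -1.81
jaw 265.4 turn [ 4.0000e-04 -9.0000e-04  3.1373e+00] rows 20.925661822789674 q6~ 1.33
shift mm tool now [-0.9 -0.2 80.9]
shift mm in goal frame jaw 85.4 [-0.9 -0.2 80.9]
shift mm in goal frame jaw 265.4 [ 0.9  0.2 80.9]
t 17.15 pos [ 0.5307 -0.1225  0.1459] q [-3.210e-01  3.900e-02  1.745e+00  1.000e-03  1.357e+00 -1.808e+00] F [ 0.3  0.  -2.3] open 0.0549
```

Call:
step_arm(
  targets=[
    {"tx": -0.9, "ty": -0.2, "tz": 12, "ax": 0, "ay": 0, "az": -0.004, "grip": 140},
    {"tx": 0, "ty": 0, "tz": 18, "ax": 0, "ay": 0, "az": 0, "grip": 140},
    {"tx": 0, "ty": 0, "tz": 20, "ax": 0, "ay": 0, "az": 0, "grip": 140},
    {"tx": 0, "ty": 0, "tz": 20, "ax": 0, "ay": 0, "az": 0, "grip": 140},
    {"tx": 0, "ty": 0, "tz": 12, "ax": 0, "ay": 0, "az": 0, "grip": 140},
    {"tx": 0, "ty": 0, "tz": 0, "ax": 0, "ay": 0, "az": 0, "grip": 140},
    {"tx": 0, "ty": 0, "tz": 0, "ax": 0, "ay": 0, "az": 0, "grip": 140},
    {"tx": 0, "ty": 0, "tz": 0, "ax": 0, "ay": 0, "az": 0, "grip": 140},
  ],
)

```text
t: 17.95
tool_pos: [0.5324, -0.1233, 0.0648]
orientation: [0.123, 3.137, -0.001]
force: [0.3, -0.5, -0.9]
opening: 0.0547
```

```bash
python3 plan.py .5316 -.1228 .057 85.4
python3 look.py s7 side 270 190 110 85 7; python3 look.py t7 top 300 180 100 80 7
```

```text
jaw 85.4 turn [-0.0004  0.0019  0.0019] rows 0.017764021431854283 q6~ -1.81
jaw 265.4 turn [-2.9000e-03 -7.0000e-04 -3.1397e+00] rows 20.9422482193421 q6~ -4.95
shift mm tool now [0.9 0.4 7.8]
shift mm in goal frame jaw 85.4 [0.8 0.4 7.8]
shift mm in goal frame jaw 265.4 [-0.8 -0.4  7.8]
t 17.95 pos [ 0.5324 -0.1233  0.0648] q [-0.321  0.132  1.805  0.     1.203 -1.814] F [ 0.3 -0.5 -0.9] open 0.0547
```

View pics/s7.png

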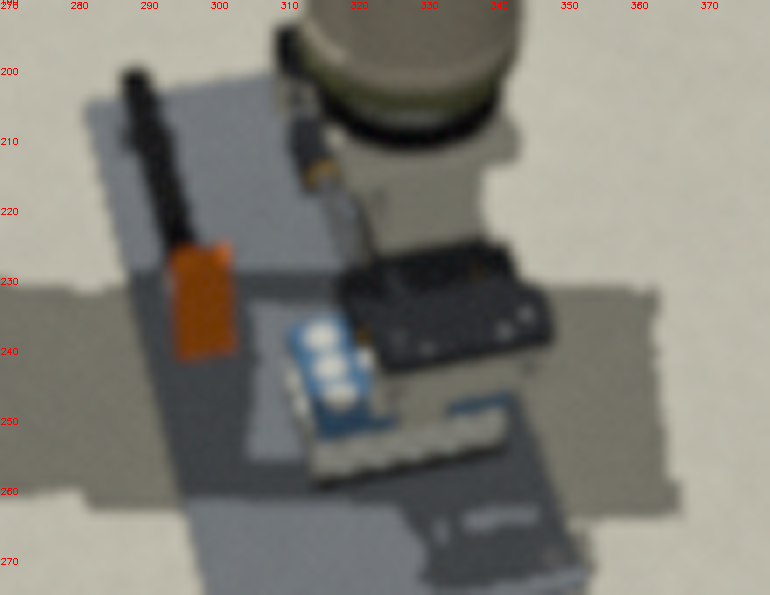

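View pics/t7.png

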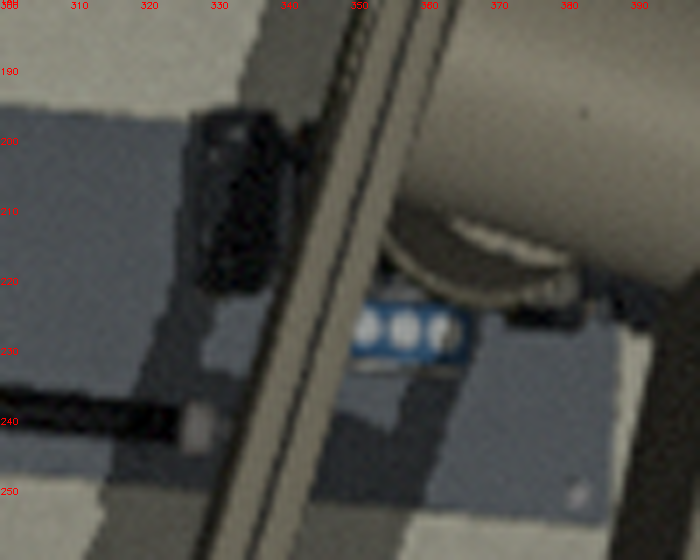

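```bash
python3 - <<'E'
from h import *
a=np.radians(-4.6);R=np.array([[np.cos(a),np.sin(a)],[-np.sin(a),np.cos(a)]]);c=[.5306,-.1227]
def f(cam,p,z): return ((atz(cam,p,z)[:,:2]-c)@R.T*1e3).round(1).tolist()
print("white front wells placed",f(TOP,px([(486,257),(518,259),(553,262)],6,270,185),.036),f(SIDE,px([(320,372),(328,401),(337,431)],7,270,190),.036))
print("blue",f(TOP,px([(366,327),(405,329),(445,331)],7,300,180),.0598),f(SIDE,px([(321,336),(331,366),(340,396)],7,270,190),.0598))
print("edges",f(TOP,px([(380,357),(450,363),(470,330)],7,300,180),.0598))
E
```

```text
white front wells placed [[-29.9, 16.4], [-29.6, 0.6], [-29.6, -16.8]] [[-28.9, 17.4], [-29.4, 1.1], [-29.5, -15.6]]
blue [[-29.0, 15.4], [-28.4, -0.8], [-27.8, -17.4]] [[-28.4, 18.3], [-28.1, 1.3], [-28.3, -15.4]]
edges [[-40.9, 8.8], [-40.9, -20.2], [-26.5, -27.7]]
```

Call:
step_arm(
  targets=[
    {"tx": 1.1, "ty": 0.4, "tz": 1.5, "ax": 0, "ay": 0, "az": 0.002, "grip": 140},
    {"tx": 0, "ty": 0, "tz": 1.5, "ax": 0, "ay": 0, "az": 0, "grip": 140},
    {"tx": 0, "ty": 0, "tz": 1.5, "ax": 0, "ay": 0, "az": 0, "grip": 140},
    {"tx": 0, "ty": 0, "tz": 0, "ax": 0, "ay": 0, "az": 0, "grip": 140},
    {"tx": 0, "ty": 0, "tz": 0, "ax": 0, "ay": 0, "az": 0, "grip": 140},
    {"tx": 0, "ty": 0, "tz": 0, "ax": 0, "ay": 0, "az": 0, "grip": 140},
  ],
)

```text
t: 18.65
tool_pos: [0.5304, -0.1227, 0.0591]
orientation: [-0.127, -3.139, -0.0]
force: [-1.0, 0.2, -1.6]
opening: 0.0548
```

```bash
python3 plan.py .5313 -.1229 .057 85.4
python3 look.py s8 side 270 190 110 85 7; python3 look.py t8 top 300 180 100 80 7
```

```text
jaw 85.4 turn [ 0.     -0.0001 -0.0004] rows 0.002975210351892234 q6~ -1.81
jaw 265.4 turn [-1.0000e-04 -1.0000e-04  3.1412e+00] rows 20.951696499576126 q6~ 1.33
shift mm tool now [-0.9 -0.1  2.1]
shift mm in goal frame jaw 85.4 [-0.9 -0.1  2.1]
shift mm in goal frame jaw 265.4 [0.9 0.1 2.1]
t 18.65 pos [ 0.5304 -0.1227  0.0591] q [-0.322  0.137  1.812  0.     1.193 -1.812] F [-1.   0.2 -1.6] open 0.0548
```

View pics/s8.png

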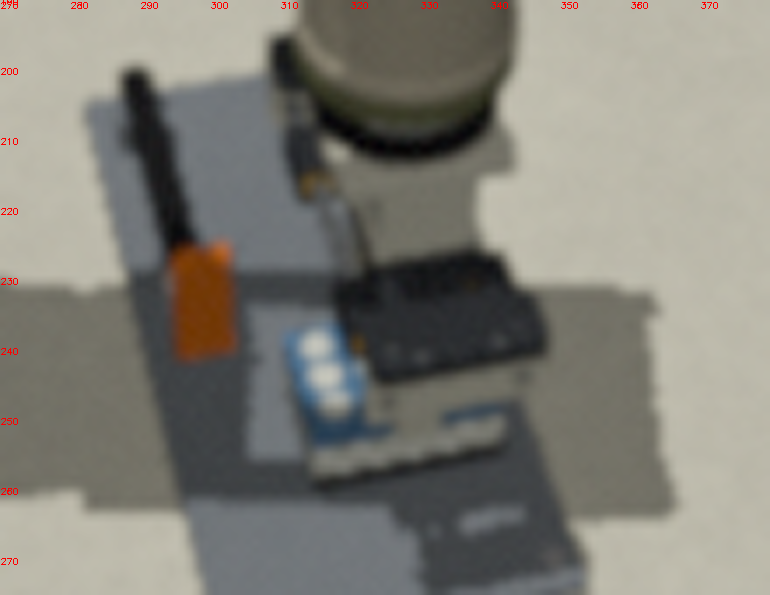

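View pics/t8.png

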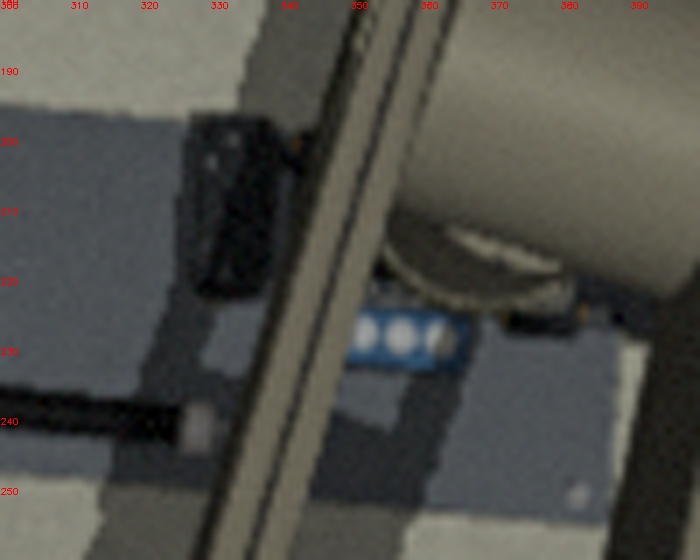

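```bash
python3 - <<'E'
from h import *
a=np.radians(-4.6);R=np.array([[np.cos(a),np.sin(a)],[-np.sin(a),np.cos(a)]]);c=[.5306,-.1227]
def f(cam,p,z): return ((atz(cam,p,z)[:,:2]-c)@R.T*1e3).round(1).tolist()
print("blue",f(TOP,px([(364,332),(402,335),(441,339)],7,300,180),.0541),f(SIDE,px([(316,345),(325,376),(334,404)],7,270,190),.0541))
print("edges",f(TOP,px([(360,368),(450,370),(468,340)],7,300,180),.0541))
E
```

```text
blue [[-30.5, 15.5], [-30.4, -0.4], [-30.6, -16.7]] [[-30.6, 18.4], [-30.8, 0.9], [-30.7, -14.6]]
edges [[-45.6, 16.1], [-43.2, -21.2], [-30.1, -27.9]]
```

Call:
step_arm(
  targets=[
    {"tx": -1, "ty": 0, "tz": 0, "ax": 0, "ay": 0, "az": 0, "grip": 140},
    {"tx": 0, "ty": 0, "tz": 0.5, "ax": 0, "ay": 0, "az": 0, "grip": 140},
    {"tx": 0, "ty": 0, "tz": 0.5, "ax": 0, "ay": 0, "az": 0, "grip": 140},
    {"tx": 0, "ty": 0, "tz": 0, "ax": 0, "ay": 0, "az": 0, "grip": 140},
    {"tx": 0, "ty": 0, "tz": 0, "ax": 0, "ay": 0, "az": 0, "grip": 140},
    {"tx": 0, "ty": 0, "tz": 0, "ax": 0, "ay": 0, "az": 0, "grip": 140},
  ],
)

```text
t: 19.35
tool_pos: [0.5314, -0.1228, 0.0581]
orientation: [-0.127, -3.139, 0.0]
force: [-0.7, 0.8, -1.5]
opening: 0.0547
```

Position is now (0.5314,-0.1228). I'll ease it down to contact.

Call:
step_arm(
  targets=[
    {"tx": 0, "ty": 0, "tz": 0.5, "ax": 0, "ay": 0, "az": 0, "grip": 140},
    {"tx": 0, "ty": 0, "tz": 0, "ax": 0, "ay": 0, "az": 0, "grip": 140},
    {"tx": 0, "ty": 0, "tz": 0.5, "ax": 0, "ay": 0, "az": 0, "grip": 140},
    {"tx": 0, "ty": 0, "tz": 0, "ax": 0, "ay": 0, "az": 0, "grip": 140},
    {"tx": 0, "ty": 0, "tz": 0, "ax": 0, "ay": 0, "az": 0, "grip": 140},
  ],
)

```text
t: 19.85
tool_pos: [0.5314, -0.1228, 0.0571]
orientation: [-0.127, -3.139, 0.0]
force: [-0.5, -0.5, -1.3]
opening: 0.0548
```

Call:
step_arm(
  targets=[
    {"tx": 0, "ty": 0, "tz": 0.4, "ax": 0, "ay": 0, "az": 0, "grip": 140},
    {"tx": 0, "ty": 0, "tz": 0, "ax": 0, "ay": 0, "az": 0, "grip": 140},
    {"tx": 0, "ty": 0, "tz": 0.4, "ax": 0, "ay": 0, "az": 0, "grip": 140},
    {"tx": 0, "ty": 0, "tz": 0, "ax": 0, "ay": 0, "az": 0, "grip": 140},
    {"tx": 0, "ty": 0, "tz": 0, "ax": 0, "ay": 0, "az": 0, "grip": 140},
  ],
)

```text
t: 20.35
tool_pos: [0.5315, -0.1229, 0.057]
orientation: [0.127, 3.139, -0.0]
force: [-4.3, 1.3, 5.5]
opening: 0.0546
```

The blue tile is in contact at z 0.057, as predicted. I'll release it and lift.

Call:
step_arm(
  targets=[
    {"tx": 0, "ty": 0, "tz": -0.3, "ax": 0, "ay": 0, "az": 0, "grip": 140},
    {"tx": 0, "ty": 0, "tz": 0, "ax": 0, "ay": 0, "az": 0, "grip": 95},
    {"tx": 0, "ty": 0, "tz": 0, "ax": 0, "ay": 0, "az": 0, "grip": 60},
    {"tx": 0, "ty": 0, "tz": 0, "ax": 0, "ay": 0, "az": 0, "grip": 60},
    {"tx": 0, "ty": 0, "tz": 0, "ax": 0, "ay": 0, "az": 0, "grip": 60},
    {"tx": 0, "ty": 0, "tz": -5, "ax": 0, "ay": 0, "az": 0, "grip": 60},
    {"tx": 0, "ty": 0, "tz": -15, "ax": 0, "ay": 0, "az": 0, "grip": 60},
    {"tx": 0, "ty": 0, "tz": -25, "ax": 0, "ay": 0, "az": 0, "grip": 60},
    {"tx": 0, "ty": 0, "tz": -30, "ax": 0, "ay": 0, "az": 0, "grip": 60},
    {"tx": 0, "ty": 0, "tz": -30, "ax": 0, "ay": 0, "az": 0, "grip": 60},
    {"tx": 0, "ty": 0, "tz": -20, "ax": 0, "ay": 0, "az": 0, "grip": 60},
    {"tx": 0, "ty": 0, "tz": 0, "ax": 0, "ay": 0, "az": 0, "grip": 60},
  ],
)

```text
t: 21.55
tool_pos: [0.5339, -0.1236, 0.1871]
orientation: [0.126, 3.131, -0.004]
force: [-0.1, -0.1, 0.6]
opening: 0.071
```

```bash
python3 - <<'E'
from h import *
# tab measured: top corners of tab top face in top view c2(6x,270,185) & side s6 (7x,270,190)
pt=px([(421,335)],6,270,185)[0]; ps=px([(200,254)],7,270,190)[0]
r=tri(pt,ps); print("tab top centre",r.x,r.fun)
a=np.radians(-4.65);R=np.array([[np.cos(a),-np.sin(a)],[np.sin(a),np.cos(a)]]);c=np.array([.5306,-.1227])
for v in([-.075,.05],[-.075,-.045],[-.075,.075]): print(v,c+R@v)
print("from top at z.09",atz(TOP,pt,.09),"side",atz(SIDE,ps,.09))
E
python3 plan.py .45895 -.06675 .14 85.35
```

```text
tab top centre [ 0.4601367  -0.06688956  0.09105037] [ 0.02092761 -0.12477531 -0.13415575  0.02290045]
[-0.075, 0.05] [ 0.4599003  -0.06678442]
[-0.075, -0.045] [ 0.45219877 -0.16147173]
[-0.075, 0.075] [ 0.46192702 -0.04186671]
from top at z.09 [[ 0.45986054 -0.06691865  0.09      ]] side [[ 0.46077657 -0.06605223  0.09      ]]
jaw 85.35 turn [-0.0019  0.0078  0.0006] rows 0.05405570958172937 q6~ -1.81
jaw 265.35 turn [-1.230e-02 -3.100e-03 -3.141e+00] rows 20.95092402247976 q6~ -4.95
shift mm tool now [79.6 50.8 46.4]
shift mm in goal frame jaw 85.35 [79.3 50.6 47.1]
shift mm in goal frame jaw 265.35 [-79.3 -50.6  47.1]
t 21.55 pos [ 0.5339 -0.1236  0.1871] q [-0.321  0.008  1.7   -0.     1.426 -1.811] F [-0.1 -0.1  0.6] open 0.071
```

Call:
step_arm(
  targets=[
    {"tx": 8, "ty": 5, "tz": 0, "ax": 0, "ay": 0, "az": 0, "grip": 120},
    {"tx": 15, "ty": 10, "tz": 5, "ax": 0, "ay": 0, "az": 0, "grip": 120},
    {"tx": 20, "ty": 13, "tz": 15, "ax": 0, "ay": 0, "az": 0, "grip": 120},
    {"tx": 20, "ty": 13, "tz": 15, "ax": 0, "ay": 0, "az": 0, "grip": 120},
    {"tx": 15.4, "ty": 9.6, "tz": 11, "ax": 0, "ay": 0, "az": 0, "grip": 120},
    {"tx": 0, "ty": 0, "tz": 0, "ax": 0, "ay": 0, "az": 0, "grip": 120},
    {"tx": 0, "ty": 0, "tz": 0, "ax": 0, "ay": 0, "az": 0, "grip": 120},
    {"tx": 0, "ty": 0, "tz": 0, "ax": 0, "ay": 0, "az": 0, "grip": 120},
  ],
)

```text
t: 22.35
tool_pos: [0.458, -0.0665, 0.1362]
orientation: [0.127, 3.138, -0.001]
force: [0.2, 0.2, -0.0]
opening: 0.0495
```

```bash
python3 plan.py .46 -.0668 .068 85.35
python3 look.py s9 side 270 190 110 85 7; python3 look.py t9 top 300 180 100 80 7
```

```text
jaw 85.35 turn [-0.0003  0.001   0.0003] rows 0.007032843670156831 q6~ -1.74
jaw 265.35 turn [-1.5000e-03 -5.0000e-04 -3.1413e+00] rows 20.952469262836164 q6~ -4.89
shift mm tool now [-1.9 -0.1 68.2]
shift mm in goal frame jaw 85.35 [-2.  -0.1 68.2]
shift mm in goal frame jaw 265.35 [ 2.   0.1 68.2]
t 22.35 pos [ 0.458  -0.0665  0.1362] q [-0.255 -0.182  1.974 -0.     1.349 -1.745] F [ 0.2  0.2 -0. ] open 0.0495
```

View pics/s9.png

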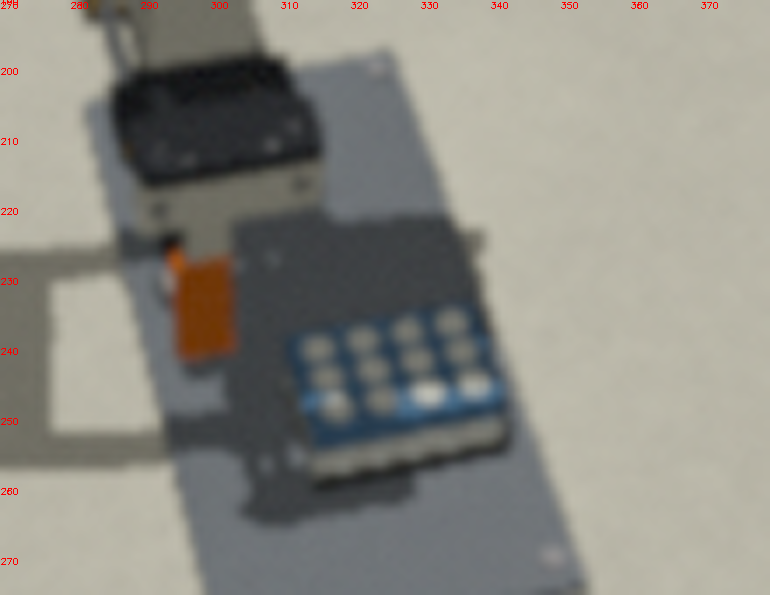

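View pics/t9.png

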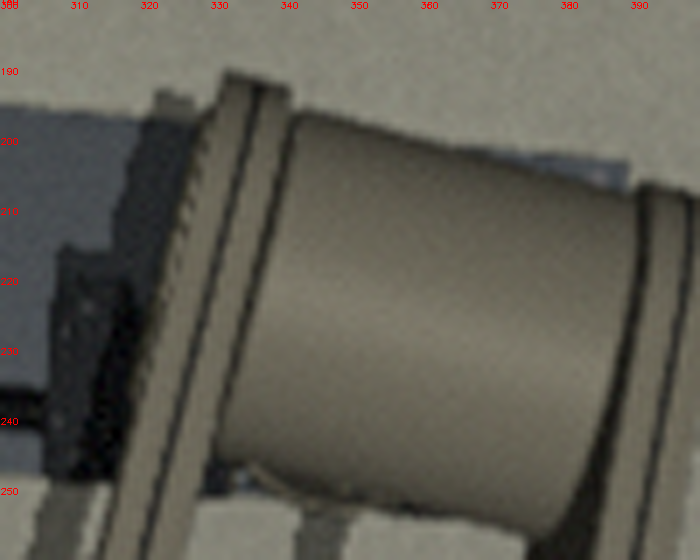

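```bash
python3 - <<'E'
from h import *
a=np.radians(-4.7);R=np.array([[np.cos(a),np.sin(a)],[-np.sin(a),np.cos(a)]]);c=[.5306,-.1227]
ws=px([(317,348),(363,339),(407,330),(453,323),(326,377),(372,369),(417,360),(461,352),(336,406),(381,401),(429,394),(474,384)],7,270,190)
B=atz(SIDE,ws,.052)[:,:2]; print("side wells",(R@(B.mean(0)-c)*1e3).round(1)); u=B[[3,7,11]].mean(0)-B[[0,4,8]].mean(0); print(np.degrees(np.arctan2(u[1],u[0])))
E
```

```text
side wells [0.4 1.2]
-5.831709254034038
```

By the side view the blue tile is within 0.3 mm of the white one, but its yaw reads noisy. I'll move the arm aside briefly for a clean top view.

Call:
step_arm(
  targets=[
    {"tx": 0, "ty": 20, "tz": 0, "ax": 0, "ay": 0, "az": 0, "grip": 120},
    {"tx": 0, "ty": 40, "tz": 0, "ax": 0, "ay": 0, "az": 0, "grip": 120},
    {"tx": 0, "ty": 40, "tz": 0, "ax": 0, "ay": 0, "az": 0, "grip": 120},
    {"tx": 0, "ty": 40, "tz": 0, "ax": 0, "ay": 0, "az": 0, "grip": 120},
    {"tx": 0, "ty": 40, "tz": 0, "ax": 0, "ay": 0, "az": 0, "grip": 120},
    {"tx": 0, "ty": 40, "tz": 0, "ax": 0, "ay": 0, "az": 0, "grip": 120},
    {"tx": 0, "ty": 40, "tz": 0, "ax": 0, "ay": 0, "az": 0, "grip": 120},
    {"tx": 0, "ty": 20, "tz": 0, "ax": 0, "ay": 0, "az": 0, "grip": 120},
    {"tx": 0, "ty": 0, "tz": 0, "ax": 0, "ay": 0, "az": 0, "grip": 120},
  ],
)

```text
t: 23.35
tool_pos: [0.4805, 0.2154, 0.136]
orientation: [0.122, 3.139, 0.001]
force: [0.2, 0.6, -0.0]
opening: 0.0487
```

```bash
python3 plan.py .46 -.0668 .136 85.35
python3 look.py s10 side 295 225 60 45 12; python3 look.py t10 top 300 190 100 65 7;python3 look.py t10b top 340 195 32 40 14
```

```text
jaw 85.35 turn [0.0008 0.0006 0.0032] rows 0.022500511393749152 q6~ -1.17
jaw 265.35 turn [-1.0000e-03  1.3000e-03 -3.1384e+00] rows 20.933210314262407 q6~ -4.31
shift mm tool now [-1.60e+00 -2.83e+02 -2.00e-01]
shift mm in goal frame jaw 85.35 [  -2.5 -283.     0. ]
shift mm in goal frame jaw 265.35 [  2.5 283.    0. ]
t 23.35 pos [0.4805 0.2154 0.136 ] q [ 3.240e-01 -1.000e-03  1.805e+00  1.000e-03  1.337e+00 -1.169e+00] F [ 0.2  0.6 -0. ] open 0.0487
```

View pics/s10.png

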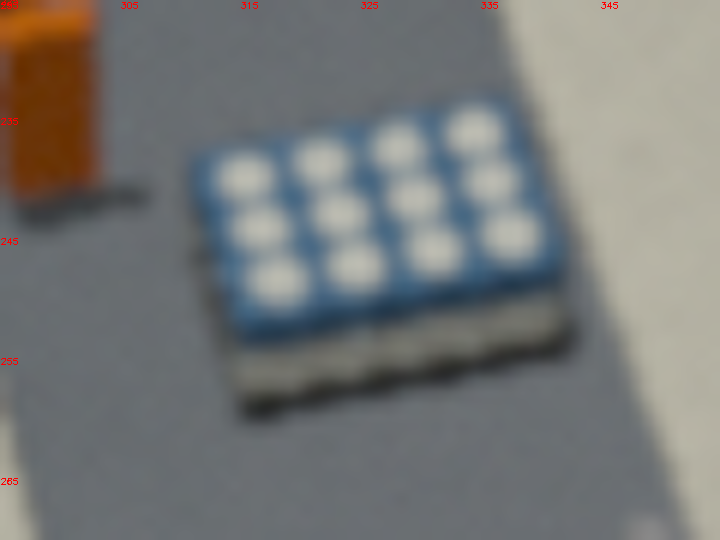

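View pics/t10b.png

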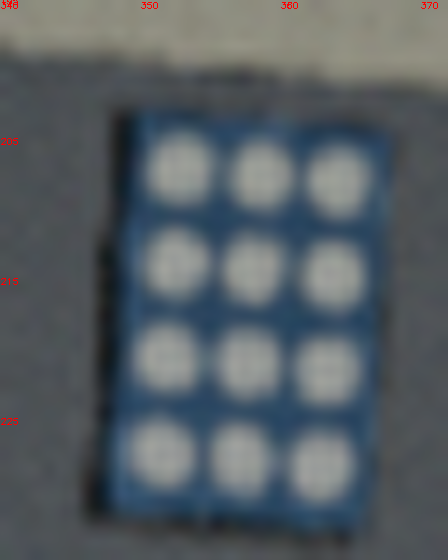

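View pics/t10.png

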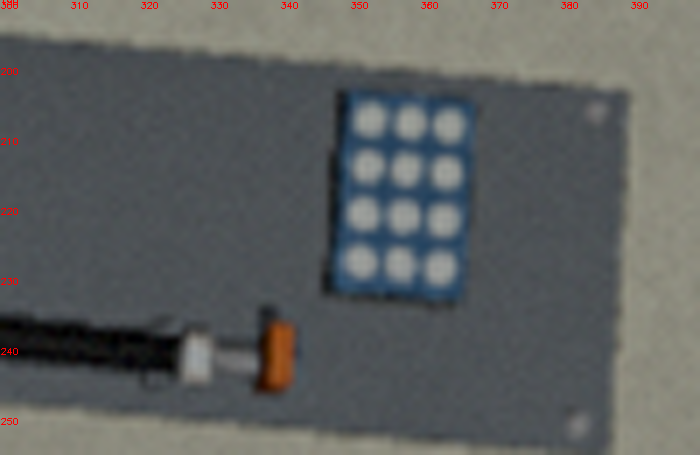

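```bash
python3 - <<'E'
from h import *
a=np.radians(-4.7);R=np.array([[np.cos(a),np.sin(a)],[-np.sin(a),np.cos(a)]]);c=[.5306,-.1227]
w=[(181,170),(261,176),(339,182),(177,263),(254,270),(333,276),(168,357),(248,363),(327,371),(163,453),(241,460),(321,465)]
A=atz(TOP,px(w,14,340,195),.052)[:,:2]; u=A[:3].mean(0)-A[-3:].mean(0); print("top",(R@(A.mean(0)-c)*1e3).round(1),np.degrees(np.arctan2(u[1],u[0])))
ws=[(244,177),(322,160),(398,147),(474,132),(259,227),(339,212),(414,198),(492,183),(279,281),(356,266),(434,250),(511,234)]
B=atz(SIDE,px(ws,12,295,225),.052)[:,:2]; u=B[[3,7,11]].mean(0)-B[[0,4,8]].mean(0); print("side",(R@(B.mean(0)-c)*1e3).round(1),np.degrees(np.arctan2(u[1],u[0])))
print(tri(px(w,14,340,195).mean(0),px(ws,12,295,225).mean(0)).x)
E
```

```text
top [ 0.1 -0.1] -4.65456536750653
side [0.4 1.5] -4.504175268160376
[ 0.53048932 -0.12257009  0.0536342 ]
```

By the top view the blue tile is within 0.2 mm of pad centre, its yaw is -4.65°, and its top is near 53 mm. The pile is flush. Back to the tab.

Call:
step_arm(
  targets=[
    {"tx": -0.6, "ty": -20, "tz": 0, "ax": 0, "ay": 0, "az": 0.003, "grip": 120},
    {"tx": -0.2, "ty": -40, "tz": 0, "ax": 0, "ay": 0, "az": 0, "grip": 120},
    {"tx": -0.2, "ty": -40, "tz": 0, "ax": 0, "ay": 0, "az": 0, "grip": 120},
    {"tx": -0.2, "ty": -40, "tz": 0, "ax": 0, "ay": 0, "az": 0, "grip": 120},
    {"tx": -0.2, "ty": -40, "tz": 0, "ax": 0, "ay": 0, "az": 0, "grip": 120},
    {"tx": -0.2, "ty": -40, "tz": 0, "ax": 0, "ay": 0, "az": 0, "grip": 120},
    {"tx": -0.2, "ty": -40, "tz": 0, "ax": 0, "ay": 0, "az": 0, "grip": 120},
    {"tx": -0.6, "ty": -20, "tz": 0, "ax": 0, "ay": 0, "az": 0, "grip": 120},
    {"tx": 0, "ty": -3, "tz": 0, "ax": 0, "ay": 0, "az": 0, "grip": 120},
    {"tx": 0, "ty": 0, "tz": 0, "ax": 0, "ay": 0, "az": 0, "grip": 120},
    {"tx": 0, "ty": 0, "tz": 0, "ax": 0, "ay": 0, "az": 0, "grip": 120},
  ],
)

```text
t: 24.6
tool_pos: [0.4585, -0.0689, 0.1356]
orientation: [-0.132, -3.139, -0.001]
force: [-0.4, 0.7, -0.9]
opening: 0.0492
```

```bash
python3 plan.py .46 -.0668 .068 85.35
```

```text
jaw 85.35 turn [ 0.0004 -0.0001 -0.0031] rows 0.02054816355349166 q6~ -1.75
jaw 265.35 turn [-1.0000e-04 -6.0000e-04  3.1385e+00] rows 20.934199651914106 q6~ 1.39
shift mm tool now [-1.3  2.2 67.6]
shift mm in goal frame jaw 85.35 [-1.3  2.2 67.6]
shift mm in goal frame jaw 265.35 [ 1.3 -2.2 67.6]
t 24.6 pos [ 0.4585 -0.0689  0.1356] q [-0.26  -0.178  1.971  0.     1.348 -1.747] F [-0.4  0.7 -0.9] open 0.0492
```

Call:
step_arm(
  targets=[
    {"tx": -1.3, "ty": 2.1, "tz": 6, "ax": 0, "ay": 0, "az": -0.003, "grip": 120},
    {"tx": 0, "ty": 0, "tz": 12, "ax": 0, "ay": 0, "az": 0, "grip": 120},
    {"tx": 0, "ty": 0, "tz": 12, "ax": 0, "ay": 0, "az": 0, "grip": 120},
    {"tx": 0, "ty": 0, "tz": 12, "ax": 0, "ay": 0, "az": 0, "grip": 120},
    {"tx": 0, "ty": 0, "tz": 12, "ax": 0, "ay": 0, "az": 0, "grip": 120},
    {"tx": 0, "ty": 0, "tz": 9, "ax": 0, "ay": 0, "az": 0, "grip": 120},
    {"tx": 0, "ty": 0, "tz": 4, "ax": 0, "ay": 0, "az": 0, "grip": 120},
    {"tx": 0, "ty": 0, "tz": 0, "ax": 0, "ay": 0, "az": 0, "grip": 120},
    {"tx": 0, "ty": 0, "tz": 0, "ax": 0, "ay": 0, "az": 0, "grip": 120},
  ],
)

```text
t: 25.5
tool_pos: [0.4604, -0.0673, 0.0689]
orientation: [0.127, 3.139, -0.0]
force: [0.7, 1.2, 0.2]
opening: 0.0495
```

```bash
python3 plan.py .46 -.0668 .068 85.35; python3 look.py s11 side 270 190 110 85 7
```

```text
jaw 85.35 turn [-0.0001  0.0004  0.0004] rows 0.0037846827208419653 q6~ -1.75
jaw 265.35 turn [-7.0000e-04 -1.0000e-04 -3.1412e+00] rows 20.952207572485364 q6~ -4.89
shift mm tool now [0.5 0.5 0.9]
shift mm in goal frame jaw 85.35 [0.5 0.5 0.9]
shift mm in goal frame jaw 265.35 [-0.5 -0.5  0.9]
t 25.5 pos [ 0.4604 -0.0673  0.0689] q [-0.255 -0.091  2.023 -0.     1.209 -1.745] F [0.7 1.2 0.2] open 0.0495
```

View pics/s11.png

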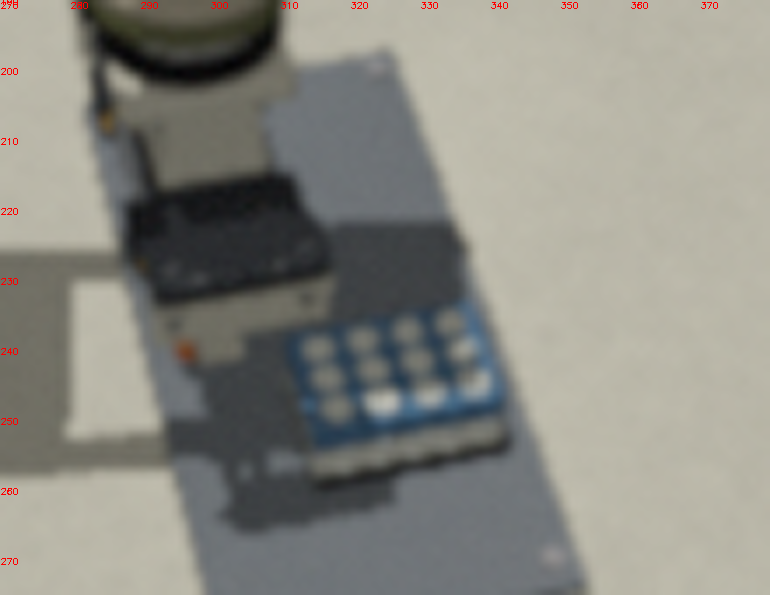

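Call:
step_arm(
  targets=[
    {"tx": 0, "ty": 0.5, "tz": 0.5, "ax": 0, "ay": 0, "az": 0, "grip": 250},
    {"tx": 0, "ty": 0, "tz": 0, "ax": 0, "ay": 0, "az": 0, "grip": 250},
    {"tx": 0, "ty": 0, "tz": 0, "ax": 0, "ay": 0, "az": 0, "grip": 250},
    {"tx": 0, "ty": 0, "tz": 0, "ax": 0, "ay": 0, "az": 0, "grip": 250},
    {"tx": 0, "ty": 0, "tz": 0, "ax": 0, "ay": 0, "az": 0, "grip": 250},
    {"tx": 0, "ty": 0, "tz": 0, "ax": 0, "ay": 0, "az": 0, "grip": 250},
    {"tx": 0, "ty": 0, "tz": 0, "ax": 0, "ay": 0, "az": 0, "grip": 250},
    {"tx": 0, "ty": 0, "tz": 0, "ax": 0, "ay": 0, "az": 0, "grip": 250},
  ],
  squeeze=45,
)

```text
t: 26.35
tool_pos: [0.4602, -0.067, 0.0682]
orientation: [-0.127, -3.139, 0.001]
force: [-0.2, -2.7, -0.1]
opening: 0.0096
```

```bash
python3 plan.py .46 -.0668 .068 85.35|tail -1
```

```text
t 26.35 pos [ 0.4602 -0.067   0.0682] q [-0.255 -0.09   2.024 -0.     1.208 -1.744] F [-0.2 -2.7 -0.1] open 0.0096
```

Call:
step_arm(
  targets=[
    {"tx": 0, "ty": -4, "tz": 0, "ax": 0, "ay": 0, "az": 0, "grip": 250},
    {"tx": 0, "ty": -8, "tz": 0, "ax": 0, "ay": 0, "az": 0, "grip": 250},
    {"tx": 0, "ty": -8, "tz": 0, "ax": 0, "ay": 0, "az": 0, "grip": 250},
    {"tx": 0, "ty": 0, "tz": 0, "ax": 0, "ay": 0, "az": 0, "grip": 250},
    {"tx": 0, "ty": 0, "tz": 0, "ax": 0, "ay": 0, "az": 0, "grip": 250},
  ],
)

```text
t: 26.85
tool_pos: [0.4586, -0.0864, 0.0682]
orientation: [-0.128, -3.139, -0.001]
force: [-0.7, 5.4, 2.9]
opening: 0.0097
```

```bash
python3 plan.py .4522 -.1615 .068 85.35; python3 look.py s12 side 270 190 110 85 7
```

```text
jaw 85.35 turn [ 0.0008 -0.0001 -0.0001] rows 0.005080872083370214 q6~ -1.79
jaw 265.35 turn [-1.0000e-04 -1.2000e-03  3.1415e+00] rows 20.954202162573146 q6~ 1.35
shift mm tool now [  0.3 -75.3   0.1]
shift mm in goal frame jaw 85.35 [  0.3 -75.3   0.2]
shift mm in goal frame jaw 265.35 [-0.3 75.3  0.2]
t 26.85 pos [ 0.4586 -0.0864  0.0682] q [-2.970e-01 -8.500e-02  2.020e+00  1.000e-03  1.208e+00 -1.787e+00] F [-0.7  5.4  2.9] open 0.0097
```

View pics/s12.png

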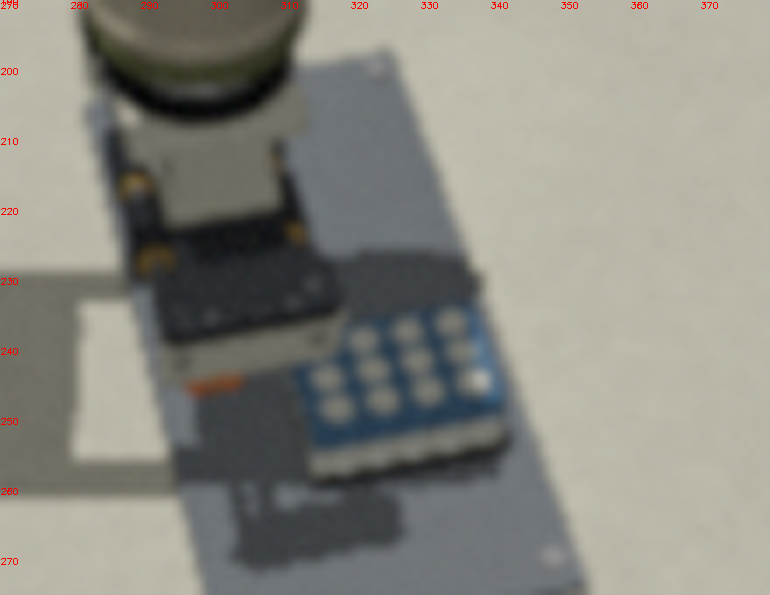

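The rod is following: 5.4 N at 20 mm fits the spring. Pulling on.

Call:
step_arm(
  targets=[
    {"tx": 0, "ty": -6, "tz": 0, "ax": 0, "ay": 0, "az": 0, "grip": 250},
    {"tx": 0, "ty": -8, "tz": 0, "ax": 0, "ay": 0, "az": 0, "grip": 250},
    {"tx": 0, "ty": -8, "tz": 0, "ax": 0, "ay": 0, "az": 0, "grip": 250},
    {"tx": 0, "ty": -8, "tz": 0, "ax": 0, "ay": 0, "az": 0, "grip": 250},
    {"tx": 0, "ty": -8, "tz": 0, "ax": 0, "ay": 0, "az": 0, "grip": 250},
    {"tx": 0, "ty": -8, "tz": 0, "ax": 0, "ay": 0, "az": 0, "grip": 250},
    {"tx": 0, "ty": -8, "tz": 0, "ax": 0, "ay": 0, "az": 0, "grip": 250},
    {"tx": 0, "ty": -8, "tz": 0, "ax": 0, "ay": 0, "az": 0, "grip": 250},
    {"tx": 0, "ty": -6, "tz": 0, "ax": 0, "ay": 0, "az": 0, "grip": 250},
    {"tx": 0, "ty": -5, "tz": 0, "ax": 0, "ay": 0, "az": 0, "grip": 250},
    {"tx": 0, "ty": -2, "tz": 0, "ax": 0, "ay": 0, "az": 0, "grip": 250},
    {"tx": 0, "ty": 0, "tz": 0, "ax": 0, "ay": 0, "az": 0, "grip": 250},
    {"tx": 0, "ty": 0, "tz": 0, "ax": 0, "ay": 0, "az": 0, "grip": 250},
    {"tx": 0, "ty": 0, "tz": 0, "ax": 0, "ay": 0, "az": 0, "grip": 250},
  ],
)

```text
t: 28.3
tool_pos: [0.4523, -0.16, 0.0681]
orientation: [-0.126, -3.138, -0.003]
force: [-1.9, 9.8, 6.5]
opening: 0.0098
```

```bash
python3 plan.py .4522 -.1615 .068 85.35; python3 look.py s13 side 270 190 110 85 7;python3 look.py t13 top 300 180 100 80 7
```

```text
jaw 85.35 turn [ 0.0021 -0.0009  0.0009] rows 0.01612233485648969 q6~ -1.94
jaw 265.35 turn [ 1.4000e-03  3.2000e-03 -3.1407e+00] rows 20.9488078373321 q6~ -5.08
shift mm tool now [ 0.  -1.5  0.1]
shift mm in goal frame jaw 85.35 [ 0.  -1.5  0.1]
shift mm in goal frame jaw 265.35 [-0.   1.5  0.1]
t 28.3 pos [ 0.4523 -0.16    0.0681] q [-0.448 -0.047  1.983  0.002  1.207 -1.939] F [-1.9  9.8  6.5] open 0.0098
```

View pics/s13.png

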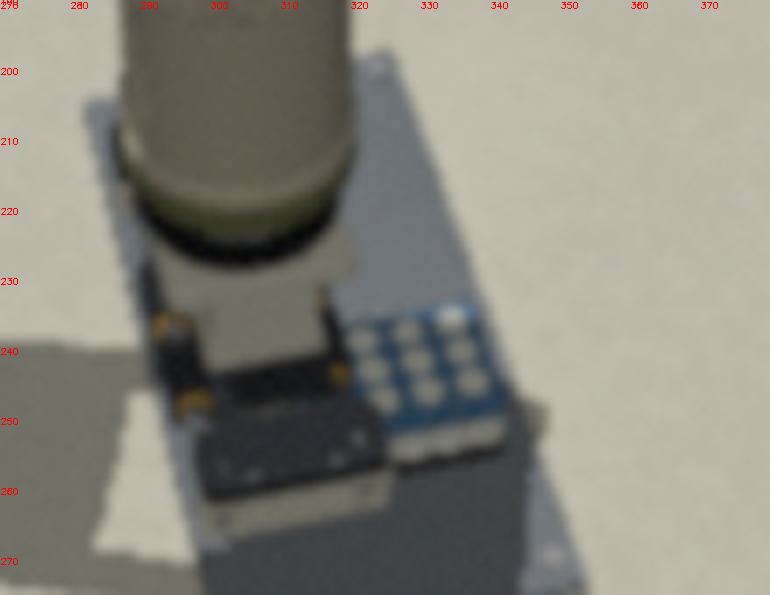

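View pics/t13.png

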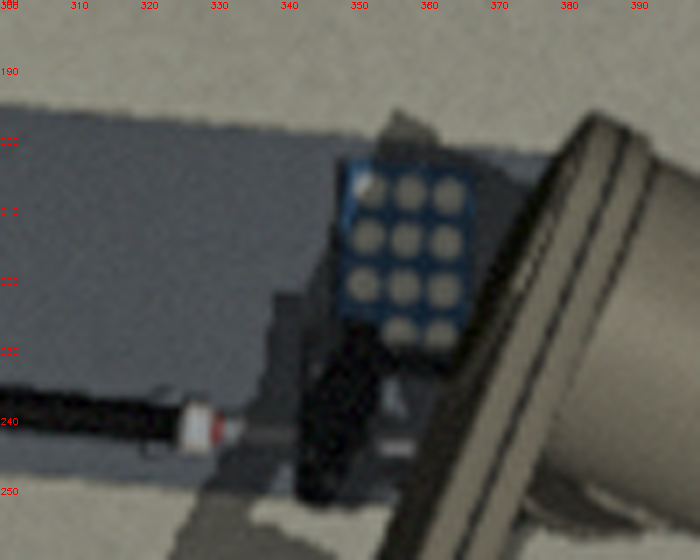

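```bash
python3 look.py t14 top 320 228 26 22 28
```

```text
(no output)
```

View pics/t14.png

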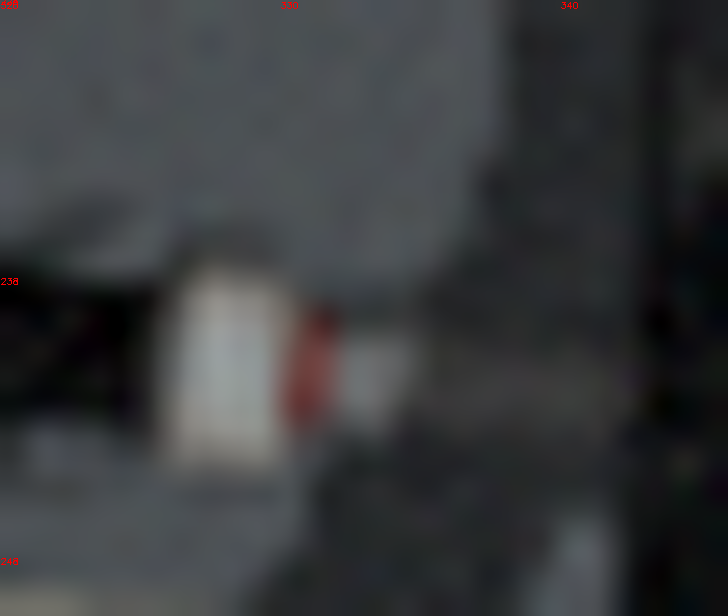

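```bash
python3 - <<'E'
from h import *
from plant import robot
im=robot.read_camera("top")["frame"].astype(float)
for r in (240,241,242): print(r,[tuple(int(v) for v in im[r,c]) for c in range(324,337)])
# mm per px along rod at z .041
A=atz(TOP,[(330,241),(331,241)],.041); print(np.linalg.norm(A[1]-A[0])*1e3)
a=np.radians(-4.65);R=np.array([[np.cos(a),-np.sin(a)],[np.sin(a),np.cos(a)]]);c=np.array([.5306,-.1227])
for z in(.035,.041,.046):
  for y in(.075,.080,.070): print(z,y,proj(TOP,np.r_[c+R@[-.075,y],z]))
E
```

```text
240 [(7, 4, 9), (49, 50, 51), (110, 109, 104), (154, 152, 147), (152, 152, 146), (135, 138, 136), (79, 83, 108), (65, 66, 105), (96, 96, 98), (95, 95, 92), (84, 85, 84), (50, 49, 49), (43, 43, 40)]
241 [(15, 14, 14), (51, 52, 50), (117, 119, 116), (152, 151, 147), (153, 154, 146), (137, 137, 136), (69, 68, 106), (72, 73, 112), (108, 108, 107), (108, 107, 106), (80, 80, 79), (59, 59, 61), (58, 57, 57)]
242 [(10, 11, 8), (59, 61, 61), (119, 122, 122), (148, 150, 147), (151, 152, 147), (133, 134, 136), (59, 60, 98), (68, 66, 96), (94, 92, 95), (100, 100, 98), (58, 58, 59), (51, 48, 50), (59, 58, 58)]
2.9279886331450964
0.035 0.075 [[329.63236912 240.96380318]]
0.035 0.08 [[327.93832744 240.81777312]]
0.035 0.07 [[331.32636856 241.1098296 ]]
0.041 0.075 [[329.75661703 240.82502409]]
0.041 0.08 [[328.05396158 240.67824963]]
0.041 0.07 [[331.45922981 240.97179487]]
0.046 0.075 [[329.86112643 240.70829199]]
0.046 0.08 [[328.15122564 240.56089137]]
0.046 0.07 [[331.57098419 240.85568889]]
```

The red band shows about 3.4 mm outside the mouth where 5 mm is needed. That agrees with the 93.3 mm of travel, so I'll pull about 1.6 mm more.

Call:
step_arm(
  targets=[
    {"tx": 0, "ty": -0.8, "tz": 0, "ax": 0, "ay": 0, "az": 0, "grip": 250},
    {"tx": 0, "ty": -0.8, "tz": 0, "ax": 0, "ay": 0, "az": 0, "grip": 250},
    {"tx": 0, "ty": 0, "tz": 0, "ax": 0, "ay": 0, "az": 0, "grip": 250},
    {"tx": 0, "ty": 0, "tz": 0, "ax": 0, "ay": 0, "az": 0, "grip": 250},
    {"tx": 0, "ty": 0, "tz": 0, "ax": 0, "ay": 0, "az": 0, "grip": 250},
  ],
)

```text
t: 29.0
tool_pos: [0.4523, -0.1616, 0.0682]
orientation: [-0.126, -3.138, -0.003]
force: [-2.1, 10.9, 6.2]
opening: 0.01
```

```bash
python3 - <<'E'
from h import *
from plant import robot
im=robot.read_camera("top")["frame"].astype(float)
for r in (240,241,242): print(r,[tuple(int(v) for v in im[r,c]) for c in range(328,336)])
s=robot.read_state(); p=s['tool_pos']; print(s['t'],p,np.linalg.norm(p[:2]-[.4602,-.067]),s['force'],s['opening'])
E
python3 look.py t15 top 320 190 60 60 10
```

```text
240 [(152, 152, 146), (138, 140, 138), (78, 82, 113), (49, 49, 111), (92, 91, 98), (96, 95, 94), (90, 90, 89), (65, 64, 62)]
241 [(151, 150, 143), (139, 138, 137), (61, 63, 111), (54, 55, 119), (109, 109, 107), (114, 112, 109), (104, 105, 104), (62, 61, 61)]
242 [(149, 152, 147), (134, 136, 136), (52, 54, 103), (51, 53, 109), (98, 96, 96), (106, 104, 103), (97, 97, 99), (54, 54, 53)]
29.05 [ 0.45224955 -0.16157234  0.06814858] 0.09490594044954431 [-2.52659398 10.281125    6.53417338] 0.00946626603747761
```

View pics/t15.png

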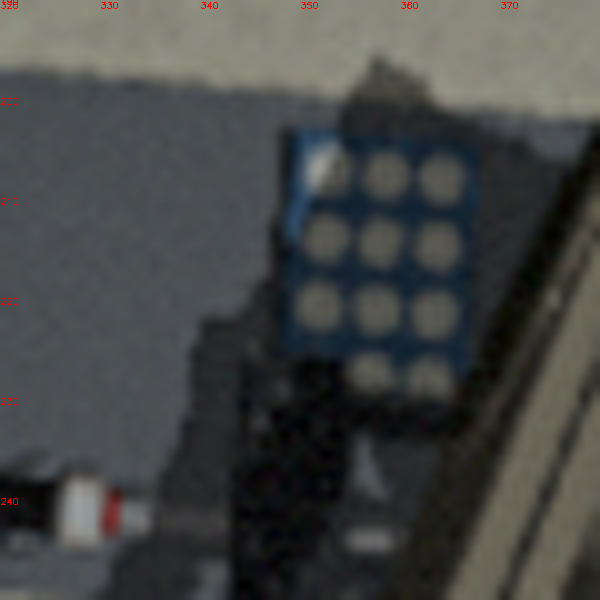

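Pull is 94.9 mm, the band shows about 4.9 mm outside the mouth, and the force is about 10.3 N. I'll hold briefly to check for creep.

Call:
step_arm(
  targets=[
    {"tx": 0, "ty": 0, "tz": 0, "ax": 0, "ay": 0, "az": 0, "grip": 250},
    {"tx": 0, "ty": 0, "tz": 0, "ax": 0, "ay": 0, "az": 0, "grip": 250},
    {"tx": 0, "ty": 0, "tz": 0, "ax": 0, "ay": 0, "az": 0, "grip": 250},
    {"tx": 0, "ty": 0, "tz": 0, "ax": 0, "ay": 0, "az": 0, "grip": 250},
    {"tx": 0, "ty": 0, "tz": 0, "ax": 0, "ay": 0, "az": 0, "grip": 250},
    {"tx": 0, "ty": 0, "tz": 0, "ax": 0, "ay": 0, "az": 0, "grip": 250},
  ],
)

```text
t: 29.7
tool_pos: [0.4522, -0.1615, 0.0682]
orientation: [-0.126, -3.138, -0.003]
force: [-2.5, 10.4, 6.0]
opening: 0.0097
```

```bash
python3 - <<'E'
from plant import robot
im=robot.read_camera("top")["frame"]; print([tuple(int(v) for v in im[241,c]) for c in range(328,336)])
import cv2; cv2.imwrite("pics/t16.png",im); cv2.imwrite("pics/s16.png",robot.read_camera("side")["frame"])
E
```

```text
[(149, 150, 142), (137, 135, 134), (65, 68, 114), (55, 55, 120), (110, 110, 109), (112, 111, 111), (102, 102, 102), (59, 60, 60)]
```

View pics/t16.png

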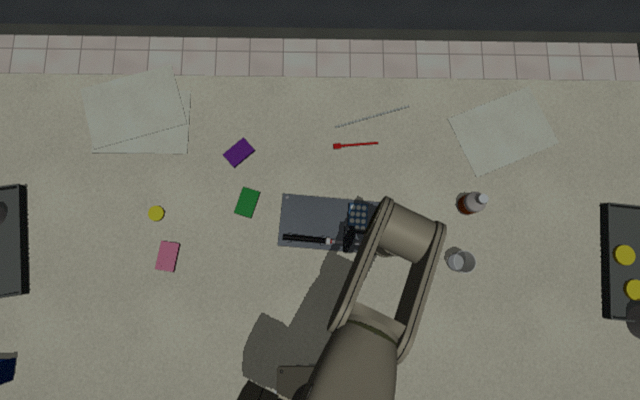

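The hold is steady, and the bottle (471,203), cup (457,260), cap (156,213) and spatula (355,145) haven't moved. I'm handing in.

```bash
python3 -c "
from plant import robot
print(robot.close_job())"
```

```text
the job is handed in; nothing more can be done
None
```

The job is handed in after about 30 s, with the arm still gripping the orange tab and holding the guard rod out at its red band.

- **Pile:** The white tile went on the pad first, the blue one on top, each lowered to light contact (about 7 N) before release. In the top view both centres lie within about 0.2 mm of the pad centre. Their yaw is about -4.6°, against -4.7° for the carrier, and the blue tile's top measured about 53 mm (52 nominal).
- **Rod:** The arm pulled it 94.9 mm (target 95) against about 10.4 N, which fits the spring. About 5 mm of the 10 mm red band shows outside the tube mouth, so its middle is at the mouth. During a 0.6 s hold the position and the jaw opening (9.7 mm) did not creep. The grip is 45 N.
- **Bystanders:** The last top picture shows the bottle, cup, cap and spatula where they started.

**Disagreements:**
- The side camera read the tile centres about 1 to 1.5 mm off in carrier y compared with the top camera. The two tiles still agreed with each other to within about 0.6 mm in that view.
- One side-view yaw reading (-5.8°), taken with the pile in shadow, was not repeated in a clear view.
- In the last pictures the arm covers part of the pile; the wells that could still be seen had not moved.

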